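# Torque-check the herb slicer's blade cartridges and put them away

### The job

Check the clamp screw of every blade cartridge on the green mat: set it in the steel nest so that it cannot turn, and turn its red torque knob clockwise by some 30 to 45 degrees. A sound screw stays still while the knob slips round on it; a loose one turns along with the knob. Pull the drawer open, stand the cartridges whose screw held flat in the drawer and those whose screw turned flat in the red tray, then push the drawer fully shut; leave the jar, bowl and mortar where they are.

Things in the scene. Friction and masses are not known exactly. Their poses are not given: they have to be found in the camera images.
- nest: fixed steel nest with a rectangular pocket, open at the top: base 140 (x) x 100 (y) x 6 mm, pocket 96 (along its x) x 56 (along its y) mm, pocket floor 6 mm above the counter, wall tops 20 mm above the counter. A cartridge set in it, long side along nest x, either way round, has some 5 mm of play and cannot turn with its knob. Origin at the centre of its underside.
- tray: fixed shallow red-rimmed tray with a white floor, for cartridges with a loose screw: 160 (x) x 200 (y) x 30 mm high outside, walls and floor 5 mm thick. Origin at the centre of its underside.
- drawer_floor (a point): point on the white-fronted drawer's floor, 50 mm before its centre, 22 mm above the counter, in a low grey fixed unit (260 deep, 280 wide, 125 mm high); it slides out along its -x. Inside x = -57 to 157, y = -119 to 119 mm; wall tops 81, front panel top 89, unit's ceiling 91 mm above the floor. Pulled out by d, open from above for x = -0.057 to d - 0.065 m.
- mat: thin flat green mat, 230 x 235 x 2 mm, fixed to the counter; the cartridges start standing on it. Origin: centre of its underside.
- cab_drawer0_handle (a point): middle of the drawer's steel bar handle: a level round bar 11 mm thick and 120 mm long along the drawer's y, standing 35 mm off the front panel (about 29 mm clear gap behind it), bar axis 87 mm above the counter. Axes as the drawer's.
- cab_drawer0 (a joint): how far the drawer is pulled out, m: 0 shut, at most 0.18. It slides stiffly with about 1 N of friction and stays where it is left.
- jar: bystander: amber glass jar with white cap, 60 mm diameter, 130 mm high, loose; leave alone. Origin under its centre.
- bowl: bystander: white enamel bowl, 120 mm diameter, 50 mm high, loose; leave alone. Origin under its centre.
- mortar: bystander: brass mortar cup, 90 mm diameter, 80 mm high, loose; leave alone. Origin under its centre.
- cartridge1: blade cartridge (0.3 to 0.5 kg; None if absent): blue and aluminium slab 86 (x) x 46 (y) x 24 mm high. On its centre a brass screw head (38 mm disc, 24 to 30 mm above the underside), on that an upright red knob bar 42 long x 14 thick, 30 to 75 mm up, at first along the slab's x: grip it from above to carry or turn. Origin: centre of the underside. All look alike.
- screw1 (a joint): how far the brass clamp screw of cartridge1 has turned in its slab, rad, clockwise from above; 0 at the start. A sound screw holds against 1.5 N m; a loose one turns at 0.1 N m and then turns along with the knob. Black lines on disc and slab meet at 0.
- knob1 (a joint): how far the red torque-limiting knob of cartridge1 has slipped round on its brass screw, rad, clockwise from above; 0 at the start, end stop at 1.2. It turns rigidly with the screw up to 0.25 N m, then slips round at that torque and stays where it is left. The knob bar's yaw = cartridge yaw - screw - knob (a white line marks its +x end).
- cartridge2: blade cartridge (0.3 to 0.5 kg; None if absent): blue and aluminium slab 86 (x) x 46 (y) x 24 mm high. On its centre a brass screw head (38 mm disc, 24 to 30 mm above the underside), on that an upright red knob bar 42 long x 14 thick, 30 to 75 mm up, at first along the slab's x: grip it from above to carry or turn. Origin: centre of the underside. All look alike.
- screw2 (a joint): how far the brass clamp screw of cartridge2 has turned in its slab, rad, clockwise from above; 0 at the start. A sound screw holds against 1.5 N m; a loose one turns at 0.1 N m and then turns along with the knob. Black lines on disc and slab meet at 0.
- knob2 (a joint): how far the red torque-limiting knob of cartridge2 has slipped round on its brass screw, rad, clockwise from above; 0 at the start, end stop at 1.2. It turns rigidly with the screw up to 0.25 N m, then slips round at that torque and stays where it is left. The knob bar's yaw = cartridge yaw - screw - knob (a white line marks its +x end).
- cartridge3: blade cartridge (0.3 to 0.5 kg; None if absent): blue and aluminium slab 86 (x) x 46 (y) x 24 mm high. On its centre a brass screw head (38 mm disc, 24 to 30 mm above the underside), on that an upright red knob bar 42 long x 14 thick, 30 to 75 mm up, at first along the slab's x: grip it from above to carry or turn. Origin: centre of the underside. All look alike.
- screw3 (a joint): how far the brass clamp screw of cartridge3 has turned in its slab, rad, clockwise from above; 0 at the start. A sound screw holds against 1.5 N m; a loose one turns at 0.1 N m and then turns along with the knob. Black lines on disc and slab meet at 0.
- knob3 (a joint): how far the red torque-limiting knob of cartridge3 has slipped round on its brass screw, rad, clockwise from above; 0 at the start, end stop at 1.2. It turns rigidly with the screw up to 0.25 N m, then slips round at that torque and stays where it is left. The knob bar's yaw = cartridge yaw - screw - knob (a white line marks its +x end).
- cartridge4: blade cartridge (0.3 to 0.5 kg; None if absent): blue and aluminium slab 86 (x) x 46 (y) x 24 mm high. On its centre a brass screw head (38 mm disc, 24 to 30 mm above the underside), on that an upright red knob bar 42 long x 14 thick, 30 to 75 mm up, at first along the slab's x: grip it from above to carry or turn. Origin: centre of the underside. All look alike.
- screw4 (a joint): how far the brass clamp screw of cartridge4 has turned in its slab, rad, clockwise from above; 0 at the start. A sound screw holds against 1.5 N m; a loose one turns at 0.1 N m and then turns along with the knob. Black lines on disc and slab meet at 0.
- knob4 (a joint): how far the red torque-limiting knob of cartridge4 has slipped round on its brass screw, rad, clockwise from above; 0 at the start, end stop at 1.2. It turns rigidly with the screw up to 0.25 N m, then slips round at that torque and stays where it is left. The knob bar's yaw = cartridge yaw - screw - knob (a white line marks its +x end).
- cartridge5: blade cartridge (0.3 to 0.5 kg; None if absent): blue and aluminium slab 86 (x) x 46 (y) x 24 mm high. On its centre a brass screw head (38 mm disc, 24 to 30 mm above the underside), on that an upright red knob bar 42 long x 14 thick, 30 to 75 mm up, at first along the slab's x: grip it from above to carry or turn. Origin: centre of the underside. All look alike.
- screw5 (a joint): how far the brass clamp screw of cartridge5 has turned in its slab, rad, clockwise from above; 0 at the start. A sound screw holds against 1.5 N m; a loose one turns at 0.1 N m and then turns along with the knob. Black lines on disc and slab meet at 0.
- knob5 (a joint): how far the red torque-limiting knob of cartridge5 has slipped round on its brass screw, rad, clockwise from above; 0 at the start, end stop at 1.2. It turns rigidly with the screw up to 0.25 N m, then slips round at that torque and stays where it is left. The knob bar's yaw = cartridge yaw - screw - knob (a white line marks its +x end).

How it is judged:
By the outcome, as a careful person would: the job done as asked, in the order asked, and still so for the second after the job is handed in, with the robot touching nothing.
Of cartridge1, cartridge2, cartridge3, cartridge4, cartridge5 only 3 to 4 are there at a start; the rules pass over those that are not, and their reading is None.
At some moment in a run one of cartridge1, cartridge2, cartridge3, cartridge4, cartridge5 may be knocked a few centimetres aside while the robot is not near it.
It also fails if it takes over 210 s, if anything falls off the work surface, if the arm or the gripper's body presses on something with over 40 N, if the wrist force passes 120 N, or if a joint passes its speed limit or range.

### The arm

A 6-joint arm with a two-finger parallel gripper is mounted at the origin on the work surface. World frame = base frame: x ahead of the robot, y to its left, z up, the work surface at z = 0. Lengths are in m, angles in rad, forces in N, time in s.
With the tool pointing down it reaches from about 0.35 to 0.925 m from the base axis. Payload 6.4 kg.
Tool frame: the origin (TCP) lies at the very end of the fingers, on their centre line; the grasp point (between the pads) lies 19 mm behind it; z points along the fingers, y is the line along which they close (so a half turn about z gives the same grasp; the last joint's range is limited). The gripper opens to 94 mm and grips with 3 to 60 N. Pads are 16 mm wide; open, the fingers measure 119 mm over their backs; the gripper's body (75 mm by 177 mm) begins 78 mm behind the grasp point.
Start: joints at [0.939, 0.245, 1.558, -0, 1.339, -0.174], TCP at [0.287, 0.583, 0.205] pointing down, gripper open.
Joint ranges: [-3.13, 3.13], [-1.02, 2.26], [0.13, 2.54], [-0.95, 4.09], [0.21, 2.88], [-2.74, 2.74]. Speed limits (rad/s): [2.57, 2.57, 3.14, 3.14, 3.14, 3.14].

### API

Orientations are given as a rotation vector (axis times angle).
In Python, from station import r gives the robot as it stands.
- The arm moves only by the shell command python3 nudge.py 'ROWS' [OPENING]. ROWS is a JSON list of rows, 1 to 10 of them, each of 6 numbers: dx, dy, dz in m, then a rotation vector rx, ry, rz in rad; each row shifts and turns the commanded pose from where the row before left it, along the tool's axes as they then stand; what a row does not reach is not made up. A row lasts 1/12 s, in which the tool goes at most 0.0417 m and 0.125 rad, less where a joint would pass 70% of its speed; a pose out of reach is approached as far as the arm can. OPENING is the finger opening in m, set as the command begins (- or left out keeps the last). The fingers move at their own pace and stop on an object; the grip force is fixed at half the most. Time passes only in rows, so rows that do not move let the fingers close. It prints the time, the measured TCP pose, the force, the opening and the grip force at its end.
- r.read_state(): the state, without advancing time (a new reading comes with each control period).
- r.grab_frame(name): name is "scene" or "side" or "wrist"; returns (picture, depth): 384x512x3 uint8, red, green, blue; 384x512 float32, m along the optical axis (not along the pixel's ray), 0 where there is no reading.
- r.get_calibration(name): a dict with "fov_y" (degrees; the focal length in pixels is half the picture's height over the tangent of half this angle, whatever the lens; pixels are square), "cx", "cy" (the principal point, pixels), "T" (4x4, takes a point from camera to world coordinates). Camera axes: x right, y down, z forward; pixel columns grow to the right and rows downward; lengths in m; the calibration is good to about 2 mm. The wrist camera is an equidistant fisheye: a pixel r from the principal point sees the ray r / f radians off the axis. A picture is of the moment at which its call begins: read the wrist's pose just before it. get_calibration takes no time and is no camera call; for the wrist camera it gives the pose at the moment of the call.
- r.finish_job(): hands the job in; it is judged then, once.
The state is a dict: "time": time; "joints": joint angles; "joint_velocities": joint speeds; "tau": joint torques, N m; "ee_pos": TCP position; "orientation": TCP orientation; "wrist_force": force on the tool from outside, world axes, zero at the start; "wrist_torque": the same for the moment, N m; "grip_width": finger opening in m; "grasp_force": force on a finger pad.
Only numpy, scipy, OpenCV 4.12 (cv2) and the standard library are available. Lean on these libraries where they do the work, as an engineer would, in place of code of your own. Each camera call takes 0.05 s, during which the arm holds its last target. There are 200 camera calls.

## Working session

There is one attempt and no reset: what is moved stays moved. The work goes in short steps, Python scripts to look and compute and a shell command to move; the robot and the scene stay as the last step left them, time stands still between calls to the robot, and variables do not carry over. Pictures are saved under pics/ and viewed, at most 14 in all, crops included, and the job is handed in when it is done.

```bash
ls; mkdir -p pics
cat > h.py <<'E'
import numpy as np, cv2
from station import r
from scipy.spatial.transform import Rotation as R
def snap(name,fn):
    c=r.get_calibration(name); im,d=r.grab_frame(name)
    cv2.imwrite('pics/%s.png'%fn,im[:,:,::-1]); np.savez('pics/%s.npz'%fn,im=im,d=d,**{k:np.array(v) for k,v in c.items()},w=name=='wrist')
    return im,d,c
def pt(fn,u,v,z=None):
    "world point of pixel; z given: intersect ray with the plane, else depth"
    f=np.load('pics/%s.npz'%fn); H=f['im'].shape[0]; F=H/2/np.tan(np.radians(f['fov_y'])/2)
    a=np.array([u-f['cx'],v-f['cy']])
    if f['w']:
        th=np.hypot(*a)/F; ray=np.array([*(a/np.hypot(*a)*np.tan(th)),1])
    else: ray=np.array([*(a/F),1])
    T=f['T']
    if z is None: return T[:3,:3]@(ray*f['d'][int(round(v)),int(round(u))])+T[:3,3]
    w=T[:3,:3]@ray; return T[:3,3]+w*(z-T[2,3])/w[2]
def cloud(fn):
    f=np.load('pics/%s.npz'%fn); h,w=f['d'].shape; F=h/2/np.tan(np.radians(f['fov_y'])/2)
    v,u=np.mgrid[:h,:w]; x=(u-f['cx'])/F; y=(v-f['cy'])/F
    if f['w']:
        th=np.hypot(x,y); k=np.tan(th)/np.maximum(th,1e-9); x,y=x*k,y*k
    P=np.stack([x,y,np.ones_like(x)],-1)*f['d'][...,None]
    return f['im'],P@f['T'][:3,:3].T+f['T'][:3,3],f['d']
def delta(dw):
    return np.round(R.from_rotvec(r.read_state()['orientation']).as_matrix().T@np.array(dw),4)
E
python3 - <<'E'
from h import *
snap('scene','s0');snap('side','d0')
for n in('scene','side','wrist'):
    c=r.get_calibration(n);print(n,c['fov_y'],np.round(c['T'],3).tolist())
s=r.read_state();print(s['orientation'],s['time'])
a=cv2.imread('pics/s0.png');cv2.imwrite('pics/s0b.png',cv2.resize(a,(800,600),interpolation=3))
E
```

```text
nudge.py
pics
station.py
scene 52.83875151799447 [[-0.406, 0.588, -0.7, 1.272], [0.914, 0.258, -0.314, 0.381], [-0.004, -0.767, -0.642, 0.723], [0.0, 0.0, 0.0, 1.0]]
side 46.06819023402568 [[0.932, -0.29, 0.218, 0.332], [-0.363, -0.724, 0.586, -0.627], [-0.012, -0.625, -0.78, 0.972], [0.0, 0.0, 0.0, 1.0]]
wrist 65.70646984690485 [[0.442, 0.873, 0.208, 0.227], [0.897, -0.43, -0.104, 0.612], [-0.001, 0.232, -0.973, 0.383], [0.0, 0.0, 0.0, 1.0]]
[-7.12732755e-01 -3.05900105e+00  2.50176392e-03] 0.1
```
View pics/s0b.png

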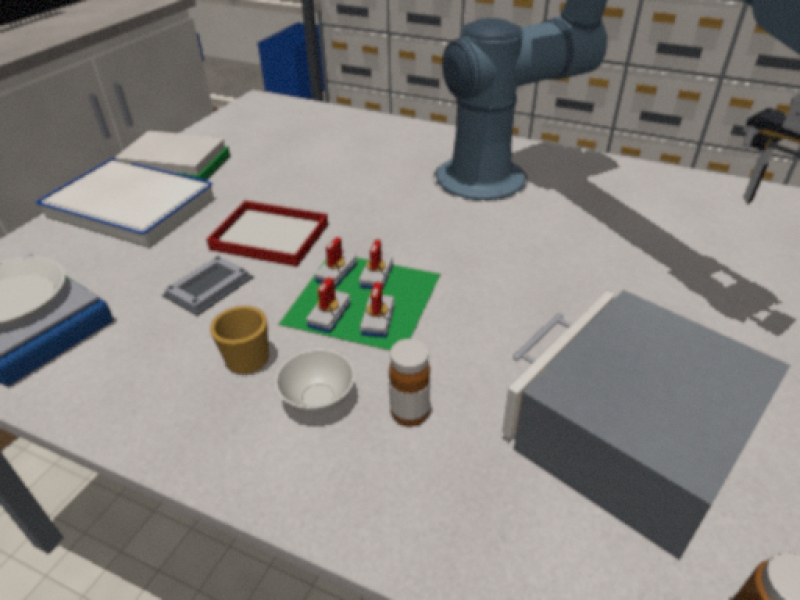

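View pics/d0.png

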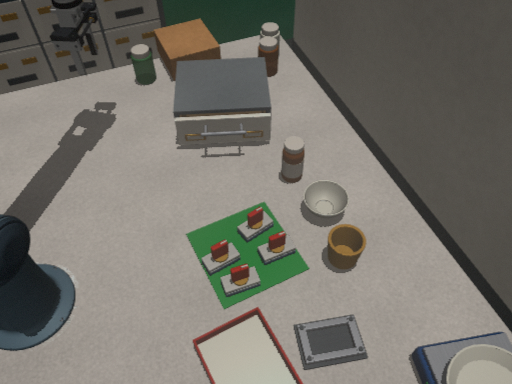

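Four cartridges on the mat (side image: knobs near (221,250), (256,217), (277,242), (240,275)). The nest is at (331,342), the tray at about (250,350), the drawer handle at (232,134). The jar, bowl and mortar line the far side. Next I'll measure these from depth.

Run:
```python
from h import *
im,P,d=cloud('d0'); im=im.astype(int)
def rect(m,n):
    q=P[m][:,:2].astype(np.float32); c,(a,b),t=cv2.minAreaRect(q*1000); print(n,m.sum(),'c',np.round(c,1),'size',round(a),round(b),'ang',round(t,1),'z',np.round(np.percentile(P[m][:,2],[5,50,95]),3))
ok=d>0
red=ok&(im[...,0]>110)&(im[...,1]<60)&(im[...,2]<60)
m=(red&(P[...,2]>.02)).astype(np.uint8)
n,l,s,c=cv2.connectedComponentsWithStats(m)
for i in range(1,n):
    if s[i,4]>15: print(np.round(c[i])); rect(l==i,'red'); rect((l==i)&(P[...,2]>P[l==i][:,2].max()-.008),' top')
g=ok&(im[...,1]>im[...,0]+50)&(im[...,1]>im[...,2]+40)&(abs(P[...,2])<.008)&(P[...,0]>.2)
rect(g,'mat')
u,v=np.meshgrid(np.arange(512),np.arange(384))
box=(u>285)&(u<375)&(v>305)&(v<375)
k=ok&box&(P[...,2]>.014)&(P[...,2]<.03); rect(k,'nesttop')
k=ok&box&(P[...,2]>.003)&(P[...,2]<.011)&(im.max(-1)<110); rect(k,'nestfloor')
box=(u>185)&(u<275)&(v>120)&(v<160)
k=ok&(u>195)&(u<265)&(v>122)&(v<145)&(P[...,2]>.07)&(P[...,2]<.105); 
for uu,vv in[(205,135),(232,134),(258,133)]: print(P[vv,uu],im[vv,uu])
k=ok&(v<120)&(v>55)&(u>170)&(u<275)&(P[...,2]>.115)&(P[...,2]<.135); rect(k,'unit top')
k=ok&(v<300)&(v>120)&(u>270)&(u<370)&(P[...,2]>.015)
n,l,s,c=cv2.connectedComponentsWithStats(k.astype(np.uint8))
for i in range(1,n):
    if s[i,4]>100:print(np.round(c[i]));rect(l==i,'byst')
im,P,d=cloud('s0'); im=im.astype(int);ok=d>0
u,v=np.meshgrid(np.arange(512),np.arange(384))
k=ok&(im[...,0]>90)&(im[...,1]<50)&(im[...,2]<50)&(P[...,2]>.02)&(P[...,2]<.036)&(u<212)&(v<170); rect(k,'tray')
m=(ok&(im[...,0]>110)&(im[...,1]<60)&(im[...,2]<60)&(P[...,2]>.05)&(P[...,2]<.09)).astype(np.uint8)
n,l,s,c=cv2.connectedComponentsWithStats(m)
for i in range(1,n):
    if s[i,4]>15: print(np.round(c[i])); rect(l==i,'red')
k=ok&(u>325)&(u<365)&(v>198)&(v<232)&(P[...,2]>.06)&(P[...,2]<.1);rect(k,'handle')
k=ok&(u>330)&(u<505)&(v>185)&(P[...,2]>.115)&(P[...,2]<.135); rect(k,'unit top')
a=cv2.imread('pics/d0.png')[195:305,180:315];cv2.imwrite('pics/c0.png',cv2.resize(a,None,fx=5.5,fy=5.4,interpolation=2))
```

```text
[253. 213.]
red 38 c [563.   -1.8] size 27 11 ang 16.6 z [0.075 0.076 0.078]
 top 38 c [563.   -1.8] size 27 11 ang 16.6 z [0.075 0.076 0.078]
[275. 237.]
red 44 c [590.3 -87. ] size 10 38 ang 84.0 z [0.074 0.077 0.08 ]
 top 41 c [590.3 -87. ] size 10 38 ang 84.0 z [0.075 0.077 0.08 ]
[217. 246.]
red 51 c [453.5 -59.7] size 37 12 ang 6.5 z [0.074 0.077 0.08 ]
 top 51 c [453.5 -59.7] size 37 12 ang 6.5 z [0.074 0.077 0.08 ]
[237. 269.]
red 54 c [ 477.  -133.7] size 37 12 ang 2.2 z [0.073 0.077 0.08 ]
 top 53 c [ 477.  -133.7] size 37 12 ang 2.2 z [0.073 0.077 0.08 ]
[248. 316.]
red 44 c [ 459.2 -226.9] size 33 81 ang 69.5 z [0.028 0.03  0.032]
 top 43 c [ 459.2 -226.9] size 33 81 ang 69.5 z [0.028 0.03  0.033]
[294. 372.]
red 32 c [ 506.  -373.7] size 2 56 ang 7.5 z [0.025 0.029 0.033]
 top 28 c [ 506.  -373.7] size 2 56 ang 7.5 z [0.026 0.029 0.033]
mat 3729 c [522.7 -51.5] size 227 236 ang 5.6 z [-0.001  0.002  0.005]
nesttop 1295 c [ 590.9 -336.3] size 99 177 ang 86.6 z [0.016 0.02  0.024]
nestfloor 1524 c [ 592.7 -334.3] size 104 177 ang 80.5 z [0.004 0.007 0.009]
[0.53355284 0.29
[... 336 characters left out ...]
[0.017 0.035 0.051]
[346. 244.]
byst 1193 c [ 740.1 -156.8] size 90 87 ang 29.6 z [0.021 0.061 0.082]
[281. 245.]
byst 497 c [600.4 -85.5] size 70 44 ang 4.3 z [0.019 0.031 0.078]
tray 208 c [ 425.  -320.1] size 163 198 ang 6.3 z [0.021 0.025 0.03 ]
[213. 157.]
red 20 c [ 483.7 -126.8] size 6 33 ang 80.5 z [0.07  0.075 0.078]
[240. 159.]
red 18 c [460.8 -50.8] size 32 9 ang 7.1 z [0.066 0.076 0.079]
[209. 182.]
red 28 c [595.5 -78.6] size 37 11 ang 5.4 z [0.073 0.077 0.079]
[241. 186.]
red 26 c [574.4   7.4] size 34 11 ang 20.7 z [0.072 0.076 0.079]
handle 251 c [589.5 296.2] size 31 128 ang 73.0 z [0.087 0.092 0.095]
unit top 13207 c [674.2 487.4] size 361 331 ang 72.1 z [0.122 0.126 0.128]
```

View pics/c0.png

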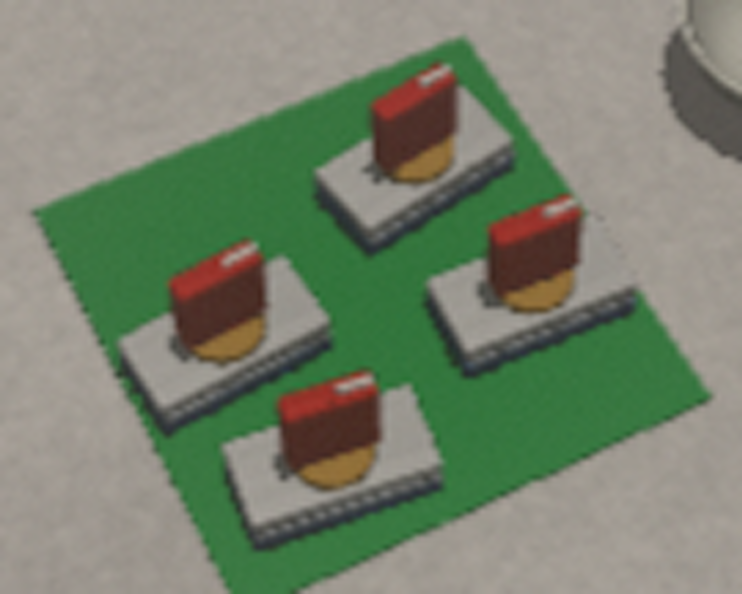

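```bash
python3 nudge.py '[[-0.027,-0.0275,-0.004,0,0,0],[-0.027,-0.0275,-0.004,0,0,0],[-0.027,-0.0275,-0.004,0,0,0],[-0.027,-0.0275,-0.004,0,0,0],[-0.027,-0.0275,-0.004,0,0,0],[-0.027,-0.0275,-0.004,0,0,0],[-0.027,-0.0275,-0.004,0,0,0],[-0.027,-0.0275,-0.004,0,0,0],[-0.027,-0.0275,-0.004,0,0,0],[-0.027,-0.0275,-0.004,0,0,0]]' 0.045
python3 nudge.py '[[-0.027,-0.0275,-0.004,0,0,0],[-0.027,-0.0275,-0.004,0,0,0],[-0.027,-0.0275,-0.004,0,0,0],[-0.027,-0.0275,-0.004,0,0,0],[-0.027,-0.0275,-0.004,0,0,0],[-0.027,-0.0275,-0.004,0,0,0],[-0.027,-0.0275,-0.004,0,0,0],[-0.027,-0.0275,-0.004,0,0,0],[-0.027,-0.0275,-0.004,0,0,0],[0,0,0,0,0,0]]'
python3 - <<'E'
from h import *
snap('wrist','w0')
a=cv2.imread('pics/w0.png');cv2.imwrite('pics/w0b.png',cv2.resize(a,(800,600),interpolation=2))
E
```

```text
time: 0.93
ee_pos: [0.4078, 0.2153, 0.2453]
orientation: [-0.712, -3.06, 0.0]
wrist_force: [1.2, 1.2, -0.2]
grip_width: 0.0451
grasp_force: 0.0
time: 1.77
ee_pos: [0.5176, -0.1178, 0.2816]
orientation: [0.721, 3.057, -0.003]
wrist_force: [0.1, 0.8, -0.3]
grip_width: 0.0454
grasp_force: 0.0
```

View pics/w0b.png

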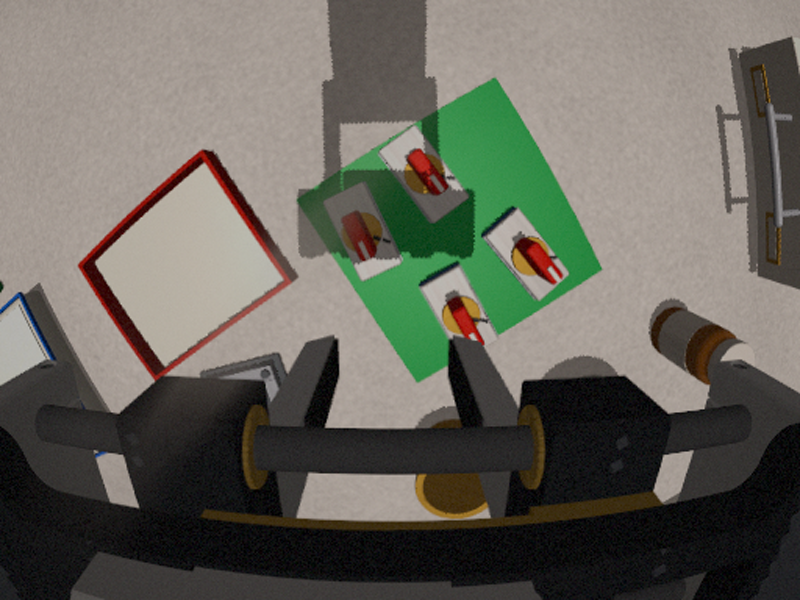

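Wrist view shows all four knobs, the tray (corners (205,152), (82,265), (158,375), (295,278)) and the handle at (772,150); the nest is hidden by the gripper. I'll measure from heights in all three views.

```bash
cat >> h.py <<'E'
def rect(P,m,n):
    q=P[m][:,:2].astype(np.float32); c,(a,b),t=cv2.minAreaRect(q*1000)
    if a<b:a,b,t=b,a,t-90
    w,V=np.linalg.eigh(np.cov(q.T)); pa=np.degrees(np.arctan2(V[1,1],V[0,1]))
    print(n,m.sum(),'c',np.round(c,1),'size',round(a),round(b),'long ang',round((t+90)%180-90,1),'pca',round((pa+90)%180-90,1),'z',round(float(np.median(P[m][:,2])),3))
def knobs(fn,zoff=0.002,x=(.35,.75),y=(-.25,.12)):
    im,P,d=cloud(fn); im=im.astype(int)
    X,Y,Z=P[...,0],P[...,1],P[...,2]; A=(d>0)&(X>x[0])&(X<x[1])&(Y>y[0])&(Y<y[1])
    for nm,lo,hi,k in(('knob',.067,.085,0),('slab',.016,.030,1)):
        m=A&(Z>lo+zoff)&(Z<hi+zoff)
        if k: m&=(im.min(-1)>90)&(np.ptp(im,axis=-1)<40)
        n,l,s,c=cv2.connectedComponentsWithStats(m.astype(np.uint8))
        for i in range(1,n):
            if s[i,4]>60: rect(P,l==i,nm+str(np.round(c[i]).astype(int)))
E
python3 - <<'E'
from h import *
knobs('w0')
im,P,d=cloud('w0');Z=P[...,2];v,u=np.mgrid[:384,:512]; ok=(d>0)
b=ok&(u<195)&(v<245)&(u>45)&(v>90)
k=b&(Z>.024)&(Z<.036)&(im[...,0]>2*im[...,1].astype(int));rect(P,k,'tray')
k=ok&(u>455)&(u<512)&(v<200)&(Z>.116)&(Z<.135);rect(P,k,'unit')
k=ok&(u>478)&(v<150)&(Z>.075)&(Z<.1)&(np.ptp(im.astype(int),axis=-1)<30);rect(P,k,'handle')
# nest from side
print([np.round(pt('d0',*q),3).tolist() for q in[(250,248),(260,245)]])
a=cv2.imread('pics/d0.png')[305:380,280:380];b=cv2.imread('pics/s0.png')[155:205,95:170]
cv2.imwrite('pics/n0.png',np.vstack([cv2.resize(a,(480,360),interpolation=2),cv2.resize(b,(480,320),interpolation=2)])[:600] if 0 else np.hstack([cv2.resize(a,(400,300),interpolation=2),cv2.resize(b,(400,300),interpolation=2)]))
E
```

```text
knob[273 110] 348 c [455.6 -56.5] size 42 15 long ang 11.1 pca 9.8 z 0.076
knob[228 151] 342 c [ 478.4 -132.4] size 41 14 long ang -0.8 pca -0.5 z 0.076
knob[348 168] 305 c [569.2   2. ] size 42 15 long ang 16.4 pca 16.1 z 0.076
knob[298 207] 234 c [591.5 -83.2] size 41 14 long ang 3.7 pca 8.0 z 0.076
knob[439 227] 137 c [729. 112.] size 40 9 long ang -11.3 pca -15.9 z 0.078
knob[270 314] 134 c [ 728.2 -191.5] size 41 13 long ang -14.5 pca -12.1 z 0.079
slab[258  95] 461 c [427.4 -61.6] size 43 28 long ang -78.4 pca -75.9 z 0.025
slab[289 115] 96 c [468.6 -36.4] size 35 10 long ang 9.9 pca 5.0 z 0.026
slab[220 130] 219 c [ 452.6 -131.7] size 39 31 long ang 87.9 pca -74.4 z 0.025
slab[333 160] 816 c [569.6   2.1] size 86 44 long ang 15.9 pca 9.5 z 0.025
slab[240 170] 258 c [ 512.9 -132.6] size 44 18 long ang 84.1 pca 78.6 z 0.025
slab[287 187] 565 c [579.6 -83.6] size 60 42 long ang 3.8 pca -2.6 z 0.025
slab[311 213] 139 c [620.8 -67.6] size 27 17 long ang 2.3 pca 3.5 z 0.026
tray 1134 c [ 423.1 -323. ] size 201 159 long ang -82.8 pca -73.4 z 0.029
unit 0 c [0. 0.] size 0 0 long ang 0.0 pca nan z nan
handle 1601 c [561.2 310.5] size 212 46 long ang -17.6 pca -24.5 z 0.089
[[0.535, -0.051, 0.005], [0.562, -0.052, 0.004]]
  avg = a.mean(axis, **keepdims_kw)
  ret = um.true_divide(
h.py:30: RuntimeWarning: Degrees of freedom <= 0 for slice
  w,V=np.linalg.eigh(np.cov(q.T)); pa=np.degrees(np.arctan2(V[1,1],V[0,1]))
  c *= np.true_divide(1, fact)
  c *= np.true_divide(1, fact)
  return _methods._mean(a, axis=axis, dtype=dtype,
  ret = ret.dtype.type(ret / rcount)
```

View pics/n0.png

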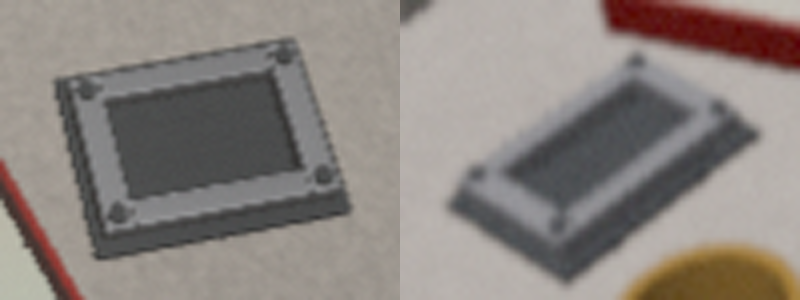

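Run:
```python
from h import *
def q(fn,L,o,f):
    Q=np.array([pt(fn,o[0]+(u+.5)/f[0]-.5,o[1]+(v+.5)/f[1]-.5,.02)[:2] for u,v in L]);e=np.roll(Q,-1,0)-Q
    print(fn,np.round(Q.mean(0),4),np.round(np.hypot(*e.T),3),np.round(np.degrees(np.arctan2(e[:,1],e[:,0])),1))
q('d0',[(88,92),(285,55),(323,173),(120,212)],(280,305),(4,4))
q('d0',[(105,102),(273,73),(302,167),(130,204)],(280,305),(4,4))
q('s0',[(77,173),(237,62),(318,105),(158,218)],(95,155),(16/3,6))
q('s0',[(102,170),(235,82),(292,108),(160,210)],(95,155),(16/3,6))
im,P,d=cloud('w0')
for p in[(494,96),(497,115),(494,75)]:
    for du in(-2,-1,0,1,2): print(p,du,np.round(P[p[1],p[0]+du],3),im[p[1],p[0]+du])
```

```text
d0 [ 0.6118 -0.3365] [0.112 0.067 0.111 0.067] [ -10.6 -101.7  169.2   79.4]
d0 [ 0.61   -0.3381] [0.095 0.053 0.095 0.056] [ -11.5 -102.   170.4   78. ]
s0 [ 0.608  -0.3362] [0.111 0.066 0.11  0.063] [168.1  80.1 -13.2 -98.6]
s0 [ 0.6104 -0.3347] [0.09  0.043 0.095 0.05 ] [ 166.    83.6   -9.7 -103.3]
(494, 96) -2 [0.569 0.286 0.085] [48 43 43]
(494, 96) -1 [0.569 0.285 0.089] [52 49 52]
(494, 96) 0 [0.569 0.286 0.09 ] [81 76 79]
(494, 96) 1 [0.569 0.287 0.091] [106 104 106]
(494, 96) 2 [0.57  0.29  0.091] [151 149 150]
(497, 115) -2 [0.599 0.278 0.087] [64 65 64]
(497, 115) -1 [0.599 0.278 0.09 ] [93 89 92]
(497, 115) 0 [0.599 0.279 0.091] [122 119 120]
(497, 115) 1 [0.599 0.28  0.093] [147 142 144]
(497, 115) 2 [0.601 0.284 0.091] [127 125 126]
(494, 75) -2 [0.537 0.297 0.09 ] [90 89 89]
(494, 75) -1 [0.537 0.298 0.091] [114 111 112]
(494, 75) 0 [0.538 0.301 0.091] [147 142 144]
(494, 75) 1 [0.538 0.301 0.093] [126 125 125]
(494, 75) 2 [0.54  0.306 0.091] [122 119 120]
```

```bash
cat >> h.py <<'E'
def go(x,y,z,yaw):
    "closing-line yaw in deg; prints rz to do first, then tool shift after that turn"
    s=r.read_state(); M=R.from_rotvec(s['orientation']).as_matrix(); p=s['ee_pos']
    cy=np.degrees(np.arctan2(M[1,1],M[0,1])); t=yaw-cy; t=(t+90)%180-90
    N=M@R.from_rotvec([0,0,-np.radians(t)]).as_matrix(); d=N.T@(np.array([x,y,z])-p)
    print('t %.1f pos %s yaw %.1f j6 %.2f tilt %s| rz %.3f (%.1f rows) then d %s (%.1f rows)'%(s['time'],np.round(p,4),cy,s['joints'][5],np.round(M[2,:2],3),-np.radians(t),abs(np.radians(t))/.125,np.round(d,4),np.linalg.norm(d)/.0417))
E
python3 -c "
from h import *
go(.5915,-.0832,.20,94)"
```

```text
t 1.8 pos [ 0.5168 -0.1151  0.2811] yaw 63.5 j6 -1.54 tilt [ 0.001 -0.   ]| rz -0.532 (4.3 rows) then d [-0.0768  0.0266  0.0811] (2.8 rows)
```

```bash
python3 nudge.py '[[0,0,0.016,0,0,-0.1064],[0,0,0.016,0,0,-0.1064],[0,0,0.016,0,0,-0.1064],[0,0,0.016,0,0,-0.1064],[0,0,0.016,0,0,-0.1064],[-0.0256,0.009,0,0,0,0],[-0.0256,0.009,0,0,0,0],[-0.0256,0.009,0,0,0,0],[0,0,0,0,0,0]]' | head -3
python3 - <<'E'
from h import *
go(.5915,-.0832,.038,94)
snap('wrist','w1');knobs('w1',x=(.54,.66),y=(-.15,-.03))
E
```

```text
time: 2.57
ee_pos: [0.5931, -0.0769, 0.2008]
orientation: [-0.122, 3.139, 0.002]
t 2.6 pos [ 0.5931 -0.0769  0.2008] yaw 94.5 j6 -1.97 tilt [-0.     0.001]| rz 0.008 (0.1 rows) then d [ 0.0021 -0.0064  0.1628] (3.9 rows)
knob[246 184] 519 c [591.9 -82.7] size 42 14 long ang 4.2 pca 3.3 z 0.076
slab[234 154] 128 c [566.7 -99.7] size 30 8 long ang 4.1 pca 1.5 z 0.026
slab[253 153] 348 c [568.6 -79.6] size 35 29 long ang 4.7 pca 53.9 z 0.025
slab[246 201] 523 c [619.  -81.1] size 41 32 long ang -86.6 pca 84.4 z 0.025
```

```bash
python3 nudge.py '[[0.001,-0.003,0.03,0,0,0],[0.001,-0.003,0.035,0,0,0],[0,0,0.035,0,0,0],[0,0,0.03,0,0,0],[0,0,0.02,0,0,0],[0,0,0.011,0,0,0],[0,0,0,0,0,0]]' | head -2
python3 nudge.py '[[0,0,0,0,0,0],[0,0,0,0,0,0],[0,0,0,0,0,0],[0,0,0,0,0,0]]' 0.0
python3 -c "
from h import *
go(.6105,-.3365,.11,79)"
```

```text
time: 3.2
ee_pos: [0.5867, -0.0849, 0.0378]
time: 3.53
ee_pos: [0.5907, -0.0862, 0.0422]
orientation: [-0.117, 3.137, -0.002]
wrist_force: [-0.6, -0.5, -0.3]
grip_width: 0.0217
grasp_force: 0.0
t 3.5 pos [ 0.5907 -0.0862  0.0422] yaw 94.3 j6 -1.98 tilt [-0.003 -0.001]| rz 0.266 (2.1 rows) then d [-0.0674 -0.2419 -0.0675] (6.2 rows)
```

```bash
python3 nudge.py '[[0,0.003,0,0,0,0],[0,0,0,0,0,0],[0,0,0,0,0,0],[0,0,0,0,0,0]]' 0.0
python3 nudge.py '[[0,0,-0.02,0,0,0],[0,0,-0.025,0,0,0],[0,0,-0.025,0,0,0.089],[0,0,0,0,0,0.089],[0,0,0,0,0,0.089],[0,0,0,0,0,0],[0,0,0,0,0,0]]'
python3 -c "
from h import *
go(.6105,-.3365,.11,79)"
```

```text
time: 3.87
ee_pos: [0.5902, -0.0825, 0.0417]
orientation: [-0.116, 3.138, 0.001]
wrist_force: [-0.9, 3.1, 5.3]
grip_width: 0.014
grasp_force: 30.0
time: 4.45
ee_pos: [0.5882, -0.0826, 0.1091]
orientation: [-0.298, -3.125, -0.0]
wrist_force: [0.7, 0.8, -5.0]
grip_width: 0.0137
grasp_force: 30.0
t 4.5 pos [ 0.5882 -0.0826  0.1091] yaw 79.1 j6 -1.71 tilt [0.003 0.   ]| rz 0.002 (0.0 rows) then d [-0.0703 -0.245  -0.0011] (6.1 rows)
```

```bash
python3 nudge.py '[[-0.005,-0.02,0,0,0,0],[-0.01,-0.035,0,0,0,0],[-0.01,-0.035,0,0,0,0],[-0.01,-0.035,0,0,0,0],[-0.01,-0.035,0,0,0,0],[-0.01,-0.035,0,0,0,0],[-0.01,-0.035,0,0,0,0],[-0.005,-0.015,0,0,0,0],[0,0,0,0,0,0],[0,0,0,0,0,0]]' |head -2
python3 -c "
from h import *
go(.6105,-.3365,.047,79)
snap('side','d1');snap('wrist','w2');a=cv2.imread('pics/d1.png')[260:384,250:400];b=cv2.imread('pics/w2.png')
cv2.imwrite('pics/v2.png',np.hstack([cv2.resize(a,(400,330),interpolation=2),cv2.resize(b,(400,330))]))"
```

```text
time: 5.28
ee_pos: [0.6102, -0.3371, 0.1089]
t 5.3 pos [ 0.6102 -0.3371  0.1089] yaw 78.9 j6 -2.04 tilt [0.002 0.001]| rz -0.001 (0.0 rows) then d [-0.0003  0.0005  0.0619] (1.5 rows)
```

View pics/v2.png

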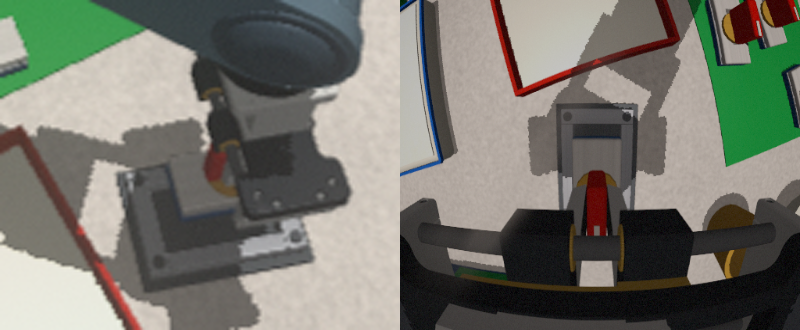

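```bash
python3 nudge.py '[[0,0,0.025,0,0,0],[0,0,0.025,0,0,0],[0,0,0.009,0,0,0],[0,0,0.004,0,0,0],[0,0,0,0,0,0],[0,0,0,0,0,0],[0,0,0,0,0,0]]'
python3 -c "
from h import *
go(.6105,-.3365,.046,79);s=r.read_state();print(s['wrist_torque'],s['wrist_force'])"
```

```text
time: 5.97
ee_pos: [0.6119, -0.337, 0.0488]
orientation: [0.301, 3.125, -0.002]
wrist_force: [0.3, -0.3, -4.3]
grip_width: 0.0142
grasp_force: 30.0
t 6.0 pos [ 0.6119 -0.337   0.0488] yaw 79.0 j6 -2.04 tilt [-0.002 -0.001]| rz -0.000 (0.0 rows) then d [0.0015 0.0002 0.0027] (0.1 rows)
[ 0.02786727  0.00453393 -0.01362067] [ 0.33912689 -0.33329493 -4.33844675]
```

```bash
python3 nudge.py '[[0,0,0.0015,0,0,0],[0,0,0.0015,0,0,0],[0,0,0,0,0,0],[0,0,0,0,0,0]]'
python3 -c "
from h import *
go(.6105,-.3365,.046,79);s=r.read_state();print(s['wrist_torque'],s['wrist_force'])"
```

```text
time: 6.3
ee_pos: [0.6117, -0.3372, 0.0458]
orientation: [0.302, 3.126, -0.001]
wrist_force: [-0.9, 1.0, 2.8]
grip_width: 0.0141
grasp_force: 30.0
t 6.3 pos [ 0.6117 -0.3372  0.0458] yaw 79.0 j6 -2.04 tilt [-0.001 -0.001]| rz -0.001 (0.0 rows) then d [ 0.0013  0.0005 -0.0002] (0.0 rows)
[ 0.20893966  0.20516395 -0.01870694] [-0.94740342  0.96705411  2.82774818]
```

```bash
python3 nudge.py '[[0,0,0,0,0,0.1],[0,0,0,0,0,0.1],[0,0,0,0,0,0.1],[0,0,0,0,0,0.1],[0,0,0,0,0,0.1]]'|head -1
python3 -c "
from h import *
s=r.read_state();print(s['wrist_torque'],s['wrist_force'])"
python3 nudge.py '[[0,0,0,0,0,0.1],[0,0,0,0,0,0.1]]'|head -1
python3 -c "
from h import *
s=r.read_state();print(s['wrist_torque'],s['wrist_force'])"
python3 nudge.py '[[0,0,0,0,0,0.03],[0,0,0,0,0,0],[0,0,0,0,0,0]]'
python3 -c "
from h import *
s=r.read_state();print(s['wrist_torque'],s['wrist_force']);go(.6105,-.3365,.11,79)"
```

```text
time: 6.72
[ 0.6693363  -0.16421989  0.27897276] [1.12443505 3.56583851 2.98482416]
time: 6.88
[ 0.85299447 -0.26653387  0.22365942] [1.83079678 4.59985946 2.07659745]
time: 7.13
ee_pos: [0.6124, -0.3362, 0.0458]
orientation: [1.396, 2.812, 0.003]
wrist_force: [1.5, 4.5, 3.9]
grip_width: 0.014
grasp_force: 30.0
[ 1.02521734 -0.3397831   0.04790007] [1.5417657  4.53724801 3.92231036]
t 7.1 pos [ 0.6124 -0.3362  0.0458] yaw 37.2 j6 -1.31 tilt [-0.001  0.002]| rz -0.730 (5.8 rows) then d [ 0.0016 -0.0006 -0.0642] (1.5 rows)
```

```bash
python3 nudge.py '[[0,0,-0.02,0,0,0],[0,0,-0.025,0,0,0],[0,0,-0.02,0,0,-0.116],[0,0,0,0,0,-0.116],[0,0,0,0,0,-0.116],[0,0,0,0,0,0]]'|head -2
python3 -c "
from h import *
go(.592,-.083,.11,57)"
```

```text
time: 7.63
ee_pos: [0.6104, -0.337, 0.1087]
t 7.6 pos [ 0.6104 -0.337   0.1087] yaw 57.2 j6 -1.66 tilt [ 0.001 -0.001]| rz 0.004 (0.0 rows) then d [ 0.1538  0.203  -0.0013] (6.1 rows)
```

```bash
python3 nudge.py '[[0.01,0.013,0,0,0,0],[0.022,0.029,0,0,0,0],[0.022,0.029,0,0,0,0],[0.022,0.029,0,0,0,0],[0.022,0.029,0,0,0,0],[0.022,0.029,0,0,0,0],[0.022,0.029,0,0,0,0],[0.012,0.016,0.01,0,0,0],[0,0,0.025,0,0,0],[0,0,0.015,0,0,0]]'|head -2
python3 nudge.py '[[0,0,0.01,0,0,0],[0,0,0.005,0,0,0],[0,0,0,0,0,0],[0,0,0,0,0,0]]'
python3 -c "
from h import *
go(.592,-.083,.0415,57)"
```

```text
time: 8.47
ee_pos: [0.5908, -0.081, 0.0572]
time: 8.8
ee_pos: [0.5927, -0.0833, 0.0449]
orientation: [0.892, 3.011, -0.0]
wrist_force: [-0.2, 0.8, -4.2]
grip_width: 0.0143
grasp_force: 30.0
t 8.8 pos [ 0.5927 -0.0833  0.0449] yaw 57.0 j6 -1.32 tilt [-0.001  0.   ]| rz -0.000 (0.0 rows) then d [ 0.0007 -0.0001  0.0034] (0.1 rows)
```

```bash
python3 nudge.py '[[0,0,0.0017,0,0,0],[0,0,0.0017,0,0,0],[0,0,0,0,0,0]]'|tail -3
python3 nudge.py '[[0,0,0,0,0,0],[0,0,0,0,0,0],[0,0,0,0,0,0]]' 0.045|tail -2
python3 nudge.py '[[0,0,-0.03,0,0,0],[0,0,-0.04,0,0,0],[0,0,-0.04,0,0,-0.112],[0,0,-0.03,0,0,-0.112],[0,0,0,0,0,-0.112],[0,0,0,0,0,-0.112],[0,0,0,0,0,-0.112],[0,0,0,0,0,0]]'|head -2
python3 -c "
from h import *
go(.4784,-.1324,.18,89.3);snap('wrist','w3');knobs('w3',x=(.42,.70))
a=cv2.imread('pics/w3.png');cv2.imwrite('pics/w3b.png',cv2.resize(a,(800,600),interpolation=2))"
```

```text
wrist_force: [0.4, -0.0, -2.8]
grip_width: 0.0137
grasp_force: 30.0
grip_width: 0.0306
grasp_force: 0.0
time: 9.97
ee_pos: [0.5925, -0.0827, 0.1818]
t 10.0 pos [ 0.5925 -0.0827  0.1818] yaw 89.3 j6 -1.89 tilt [-0.001 -0.   ]| rz -0.001 (0.0 rows) then d [ 0.1135 -0.0511  0.0017] (3.0 rows)
knob[278  52] 626 c [456.1 -56.1] size 42 15 long ang 10.0 pca 9.6 z 0.076
knob[199  76] 617 c [ 478.9 -132.1] size 42 14 long ang -1.1 pca -1.3 z 0.076
knob[336 166] 582 c [569.8   2.8] size 43 15 long ang 16.0 pca 15.0 z 0.076
knob[250 191] 591 c [594.2 -84.8] size 42 14 long ang -33.0 pca -32.8 z 0.076
slab[258  41] 261 c [436.2 -72.7] size 32 20 long ang -0.1 pca -6.9 z 0.025
slab[286  41] 73 c [433.1 -42.2] size 25 5 long ang 10.9 pca 13.0 z 0.026
slab[208  85] 1549 c [ 478.2 -132.2] size 85 43 long ang -2.0 pca -5.0 z 0.025
slab[277  86] 831 c [478.7 -51.9] size 43 39 long ang -79.5 pca 85.9 z 0.025
slab[319 136] 713 c [547.6  -3. ] size 42 41 long ang -72.4 pca -65.0 z 0.025
slab[248 158] 734 c [571.5 -86.6] size 41 37 long ang -85.7 pca -83.5 z 0.025
slab[327 189] 357 c [596.6  10.4] size 42 33 long ang -80.0 pca 81.3 z 0.025
slab[255 206] 609 c [616.4 -83.4] size 43 42 long ang -85.5 pca -70.3 z 0.025
```

View pics/w3b.png

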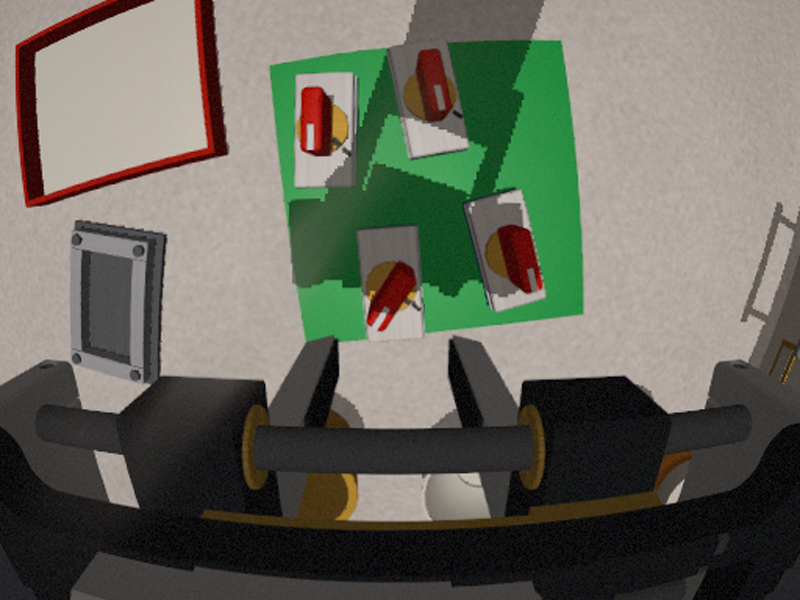

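C's knob turned by about 37° relative to its slab, and the disc and slab lines still appear to meet at (408,300). I'll zoom in to check that and refine the nest position from its four corner screws.

Run:
```python
from h import *
a=cv2.imread('pics/w3.png');cv2.imwrite('pics/z3.png',np.hstack([cv2.resize(a[138:222,222:282],(400,560),interpolation=2),cv2.resize(a[40:124,180:240],(400,560),interpolation=2)]))
Q=np.array([pt('w3',(u+.5)/1.5625-.5,(v+.5)/1.5625-.5,.02)[:2] for u,v in[(77,240),(138,250),(136,363),(76,358)]]);e=np.roll(Q,-1,0)-Q
print(np.round(Q.mean(0),4),np.round(np.hypot(*e.T),3),np.round(np.degrees(np.arctan2(e[:,1],e[:,0])),1))
```

```text
[ 0.608  -0.3355] [0.067 0.101 0.071 0.112] [ 79.3 -10.5 -91.6 167.9]
```

View pics/z3.png

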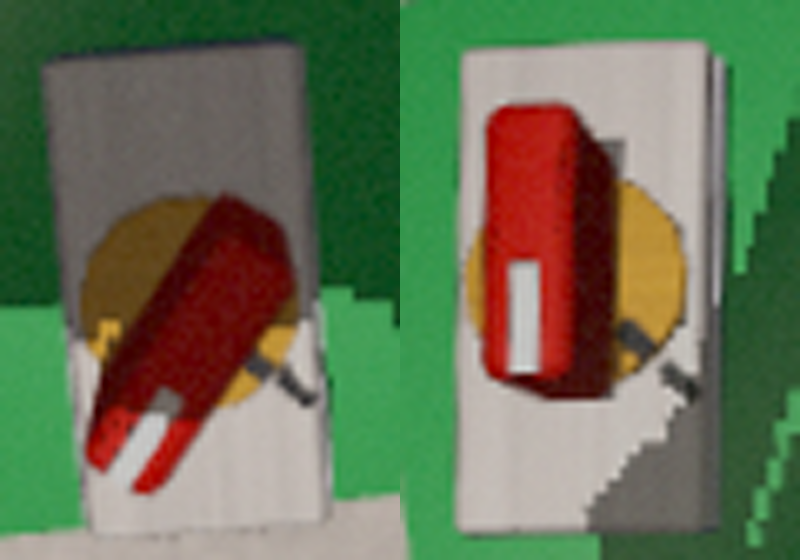

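```bash
python3 nudge.py '[[0.02,-0.009,0.02,0,0,0],[0.035,-0.016,0.02,0,0,0],[0.035,-0.016,0,0,0,0],[0.0235,-0.010,0,0,0,0],[0,0,0.02,0,0,0],[0,0,0.03,0,0,0],[0,0,0,0,0,0],[0,0,0,0,0,0]]'|head -2
python3 -c "
from h import *
go(.4787,-.1322,.0415,89)"
```

```text
time: 10.68
ee_pos: [0.4782, -0.1308, 0.0909]
t 10.7 pos [ 0.4782 -0.1308  0.0909] yaw 89.0 j6 -2.05 tilt [0.003 0.002]| rz 0.001 (0.0 rows) then d [-0.0006 -0.0015  0.0494] (1.2 rows)
```

Left crop: C's lines at about (260,365)–(300,390) still meet while the knob is turned, so C is **sound**. Now D.

```bash
python3 nudge.py '[[0,-0.0015,0.02,0,0,0],[0,0,0.02,0,0,0],[0,0,0.01,0,0,0],[0,0,0,0,0,0]]' |head -2
python3 nudge.py '[[0,0,0,0,0,0],[0,0,0,0,0,0],[0,0,0,0,0,0],[0,0,0,0,0,0],[0,0,0,0,0,0],[0,0,0,0,0,0]]' 0.0
python3 nudge.py '[[0,0,-0.02,0,0,0],[0,0,-0.025,0,0,0],[0,0,-0.025,0,0,0.0875],[0,0,0,0,0,0.0875],[0,0,0,0,0,0],[0,0,0,0,0,0]]'|tail -2
python3 -c "
from h import *
go(.6095,-.336,.11,79)"
```

```text
time: 11.02
ee_pos: [0.4787, -0.1323, 0.0409]
time: 11.52
ee_pos: [0.4797, -0.1328, 0.0424]
orientation: [0.023, 3.141, -0.0]
wrist_force: [0.2, 1.3, 2.7]
grip_width: 0.0135
grasp_force: 30.0
grip_width: 0.0138
grasp_force: 30.0
t 12.0 pos [ 0.4785 -0.1324  0.111 ] yaw 79.3 j6 -1.88 tilt [0.002 0.   ]| rz 0.004 (0.0 rows) then d [-0.1675 -0.1748  0.0006] (5.8 rows)
```

```bash
python3 nudge.py '[[-0.0125,-0.013,0,0,0,0],[-0.026,-0.027,0,0,0,0],[-0.026,-0.027,0,0,0,0],[-0.026,-0.027,0,0,0,0],[-0.026,-0.027,0,0,0,0],[-0.026,-0.027,0,0,0,0],[-0.0175,-0.019,0,0,0,0],[-0.0075,-0.008,0,0,0,0],[0,0,0,0,0,0],[0,0,0,0,0,0]]' |head -2
python3 nudge.py '[[0,0,0.02,0,0,0],[0,0,0.02,0,0,0],[0,0,0.012,0,0,0],[0,0,0.005,0,0,0],[0,0,0,0,0,0]]'|head -2
python3 -c "
from h import *
go(.6095,-.336,.0462,79)"
```

```text
time: 12.85
ee_pos: [0.6096, -0.3357, 0.1093]
time: 13.27
ee_pos: [0.6094, -0.3346, 0.0526]
t 13.3 pos [ 0.6094 -0.3346  0.0526] yaw 79.2 j6 -2.05 tilt [0.004 0.002]| rz 0.003 (0.0 rows) then d [-0.0004 -0.0014  0.0064] (0.2 rows)
```

```bash
python3 nudge.py '[[0,-0.0005,0.003,0,0,0],[0,0,0.003,0,0,0],[0,0,0,0,0,0],[0,0,0,0,0,0],[0,0,0,0,0,0]]'|head -4
python3 nudge.py '[[0,0,0,0,0,0.1],[0,0,0,0,0,0.1],[0,0,0,0,0,0.1],[0,0,0,0,0,0.1],[0,0,0,0,0,0.1]]'|head -1
python3 -c "
from h import *
s=r.read_state();print(s['wrist_torque'],s['wrist_force'])"
python3 nudge.py '[[0,0,0,0,0,0.1],[0,0,0,0,0,0.1]]'|head -1
python3 -c "
from h import *
s=r.read_state();print(s['wrist_torque'],s['wrist_force'])"
python3 nudge.py '[[0,0,0,0,0,0.03],[0,0,0,0,0,0],[0,0,0,0,0,0]]'
python3 -c "
from h import *
s=r.read_state();print(s['wrist_torque'],s['wrist_force']);go(.6105,-.3365,.11,79)"
```

```text
time: 13.68
ee_pos: [0.611, -0.3371, 0.0495]
orientation: [0.298, 3.127, -0.001]
wrist_force: [0.5, 1.1, -2.9]
time: 14.1
[ 0.17007058 -0.20903162  0.09359671] [ 1.7347437   0.53652254 -3.769811  ]
time: 14.27
[ 0.08488298 -0.11934373  0.08434703] [ 0.33053035  0.44365546 -3.33321275]
time: 14.52
ee_pos: [0.611, -0.3368, 0.0492]
orientation: [1.393, 2.815, 0.0]
wrist_force: [0.7, 0.5, -2.8]
grip_width: 0.0138
grasp_force: 30.0
[ 0.08337279 -0.14219156  0.01417186] [ 0.69296953  0.47897266 -2.81207815]
t 14.5 pos [ 0.611  -0.3368  0.0492] yaw 37.4 j6 -1.32 tilt [-0.  0.]| rz -0.727 (5.8 rows) then d [ 0.0005  0.0002 -0.0608] (1.5 rows)
```

```bash
python3 nudge.py '[[0,0,0.0015,0,0,0],[0,0,0.0015,0,0,0],[0,0,0,0,0,0.04],[0,0,0,0,0,0],[0,0,0,0,0,0]]'
python3 nudge.py '[[0,0,-0.02,0,0,0],[0,0,-0.025,0,0,0],[0,0,-0.02,0,0,-0.12],[0,0,0,0,0,-0.12],[0,0,0,0,0,-0.12],[0,0,0,0,0,0]]'|head -2
python3 -c "
from h import *
go(.4787,-.1324,.11,57);snap('side','d2');snap('wrist','w4')
a=cv2.imread('pics/d2.png')[260:384,270:400];b=cv2.imread('pics/w4.png')[150:300,180:320]
cv2.imwrite('pics/v4.png',np.hstack([cv2.resize(a,(400,400),interpolation=2),cv2.resize(b,(400,400),interpolation=2)]))"
```

```text
time: 14.93
ee_pos: [0.611, -0.3368, 0.0464]
orientation: [1.449, 2.787, 0.0]
wrist_force: [0.3, 2.6, 1.5]
grip_width: 0.0137
grasp_force: 30.0
time: 15.43
ee_pos: [0.6105, -0.3371, 0.1108]
t 15.4 pos [ 0.6105 -0.3371  0.1108] yaw 55.8 j6 -1.64 tilt [-0.    -0.001]| rz -0.021 (0.2 rows) then d [0.222  0.0999 0.0007] (5.8 rows)
```

View pics/v4.png

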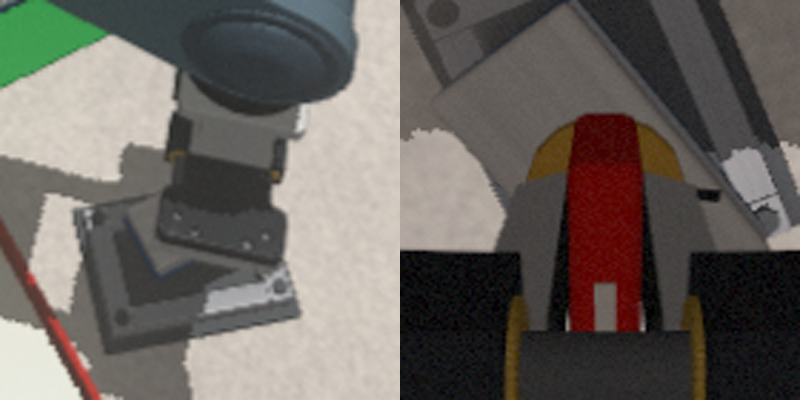

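```bash
python3 nudge.py '[[0.017,0.0075,0,0,0,0],[0.034,0.0155,0,0,0,0],[0.034,0.0155,0,0,0,0],[0.034,0.0155,0,0,0,0],[0.034,0.0155,0,0,0,0],[0.034,0.0155,0,0,0,0],[0.023,0.01,0,0,0,0],[0.012,0.005,0.015,0,0,0],[0,0,0.025,0,0,0],[0,0,0.02,0,0,0]]'|head -2
python3 nudge.py '[[0,0,0.006,0,0,0],[0,0,0,0,0,0],[0,0,0,0,0,0]]'|head -4
python3 -c "
from h import *
go(.4787,-.1324,.0423,57)"
```

```text
time: 16.37
ee_pos: [0.4834, -0.1281, 0.05]
time: 16.62
ee_pos: [0.4843, -0.1293, 0.0451]
orientation: [0.93, 3.0, -0.0]
wrist_force: [1.7, -0.1, -3.2]
t 16.6 pos [ 0.4843 -0.1293  0.0451] yaw 55.6 j6 -1.46 tilt [-0.001 -0.   ]| rz -0.025 (0.2 rows) then d [ 0.003  -0.0057  0.0028] (0.2 rows)
```

```bash
python3 nudge.py '[[0,0,0.0015,0,0,0],[0,0,0.0015,0,0,0],[0,0,0,0,0,0]]'|tail -3
python3 nudge.py '[[0,0,0,0,0,0],[0,0,0,0,0,0],[0,0,0,0,0,0]]' 0.045|tail -2
python3 nudge.py '[[0,0,-0.03,0,0,0],[0,0,-0.03,0,0,0],[0,0,-0.03,0,0,-0.11],[0,0,-0.02,0,0,-0.11],[0,0,0,0,0,-0.11],[0,0,0,0,0,-0.11],[0,0,0,0,0,-0.11],[0,0,0,0,0,-0.11],[0,0,0,0,0,-0.11],[0,0,0,0,0,0]]'|head -2
python3 -c "
from h import *
go(.456,-.0562,.09,100);snap('wrist','w5');knobs('w5',x=(.42,.70))
a=cv2.imread('pics/w5.png');cv2.imwrite('pics/w5b.png',cv2.resize(a,(800,600),interpolation=2))"
```

```text
wrist_force: [-0.5, -0.6, -2.9]
grip_width: 0.0136
grasp_force: 30.0
grip_width: 0.0304
grasp_force: 0.0
time: 17.95
ee_pos: [0.4841, -0.129, 0.1522]
t 17.9 pos [ 0.4841 -0.129   0.1522] yaw 99.8 j6 -2.23 tilt [-0. -0.]| rz -0.003 (0.0 rows) then d [0.015  0.0766 0.0621] (2.4 rows)
knob[336 181] 716 c [454.8 -56.3] size 42 15 long ang 9.8 pca 10.5 z 0.076
knob[252 196] 738 c [ 482.6 -129.5] size 42 14 long ang -33.9 pca -34.4 z 0.076
knob[270 310] 307 c [597.7 -87.5] size 33 14 long ang -33.7 pca -46.3 z 0.076
slab[321 147] 671 c [432.4 -60.6] size 41 34 long ang -77.3 pca -75.8 z 0.025
slab[254 159] 967 c [ 460.4 -130.7] size 41 38 long ang -86.8 pca -80.1 z 0.025
slab[317 200] 551 c [476.  -52.2] size 44 41 long ang 9.3 pca 64.3 z 0.025
slab[251 214] 619 c [ 507.2 -127.8] size 43 38 long ang -87.7 pca -85.5 z 0.025
slab[274 261] 753 c [566.1 -88.1] size 43 31 long ang -80.3 pca -86.3 z 0.025
```

View pics/w5b.png

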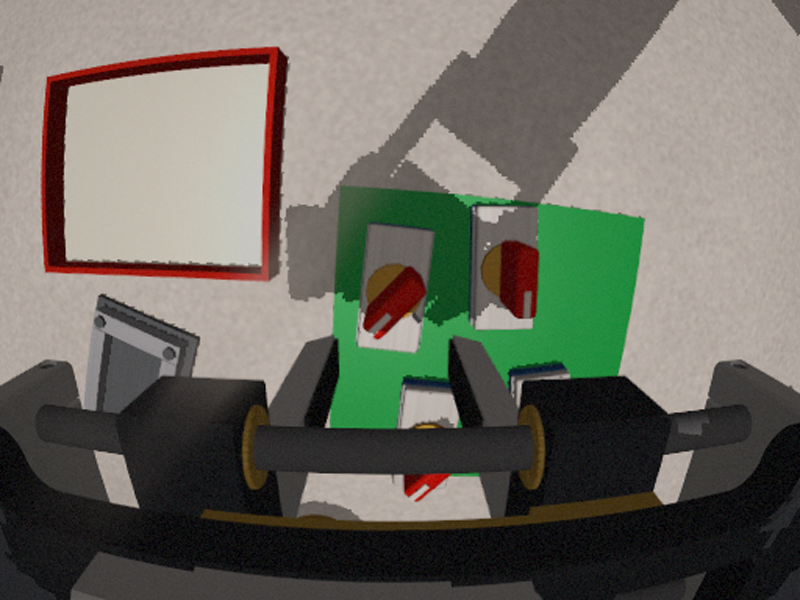

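D's knob is now about 37° to its slab, with only the slab's line visible at (415,315). Together with the 0.09 N m torque this suggests D is **loose**; a later zoom will confirm. Now A.

```bash
python3 nudge.py '[[0.005,0.025,0,0,0,0],[0.007,0.035,0,0,0,0],[0.003,0.0166,0.01,0,0,0],[0,0,0.025,0,0,0],[0,0,0.03,0,0,0],[0,0,0.025,0,0,0],[0,0,0.01,0,0,0],[0,0,0,0,0,0],[0,0,0,0,0,0]]'|head -2
python3 -c "
from h import *
go(.4553,-.0562,.0418,100)"
```

```text
time: 18.75
ee_pos: [0.4565, -0.0562, 0.0523]
t 18.8 pos [ 0.4565 -0.0562  0.0523] yaw 99.7 j6 -2.11 tilt [-0. -0.]| rz -0.006 (0.0 rows) then d [0.0012 0.0002 0.0105] (0.3 rows)
```

```bash
python3 nudge.py '[[0.001,0,0.01,0,0,0],[0,0,0,0,0,0],[0,0,0,0,0,0],[0,0,0,0,0,0],[0,0,0,0,0,0],[0,0,0,0,0,0],[0,0,0,0,0,0]]' 0.0
python3 nudge.py '[[0,0,-0.02,0,0,0],[0,0,-0.025,0,0,0],[0,0,-0.025,0,0,0.122],[0,0,0,0,0,0.122],[0,0,0,0,0,0.122],[0,0,0,0,0,0],[0,0,0,0,0,0]]'|tail -2
python3 -c "
from h import *
go(.6095,-.336,.11,79)"
```

```text
time: 19.33
ee_pos: [0.4555, -0.0562, 0.0423]
orientation: [-0.267, 3.129, -0.0]
wrist_force: [-0.7, 0.7, 2.2]
grip_width: 0.0143
grasp_force: 30.0
grip_width: 0.0136
grasp_force: 30.0
t 19.9 pos [ 0.4545 -0.0559  0.1112] yaw 79.0 j6 -1.75 tilt [0.001 0.   ]| rz -0.001 (0.0 rows) then d [-0.2056 -0.2453  0.0008] (7.7 rows)
```

```bash
python3 nudge.py '[[0,0,-0.015,0,0,0],[-0.01,-0.012,-0.02,0,0,0],[-0.026,-0.031,0,0,0,0],[-0.026,-0.031,0,0,0,0],[-0.026,-0.031,0,0,0,0],[-0.026,-0.031,0,0,0,0],[-0.026,-0.031,0,0,0,0],[-0.026,-0.031,0,0,0,0],[-0.026,-0.031,0,0,0,0],[-0.0136,-0.0163,0.01,0,0,0]]' |head -2
python3 nudge.py '[[0,0,0.02,0,0,0],[0,0,0.02,0,0,0],[0,0,0.02,0,0,0],[0,0,0.015,0,0,0],[0,0,0,0,0,0],[0,0,0,0,0,0]]'|head -2
python3 -c "
from h import *
go(.6095,-.336,.0462,79)"
```

```text
time: 20.75
ee_pos: [0.611, -0.3415, 0.1377]
time: 21.25
ee_pos: [0.6084, -0.3361, 0.0604]
t 21.2 pos [ 0.6084 -0.3361  0.0604] yaw 78.9 j6 -2.04 tilt [0.003 0.001]| rz -0.003 (0.0 rows) then d [-0.0011  0.0003  0.0142] (0.3 rows)
```

```bash
python3 nudge.py '[[-0.001,0,0.007,0,0,0],[0,0,0.005,0,0,0],[0,0,0.0025,0,0,0],[0,0,0,0,0,0],[0,0,0,0,0,0]]'|head -4
python3 nudge.py '[[0,0,0.001,0,0,0],[0,0,0,0,0,0]]'|head -4
```

```text
time: 21.67
ee_pos: [0.6102, -0.337, 0.0476]
orientation: [0.307, 3.126, -0.0]
wrist_force: [-0.0, 0.2, -2.2]
time: 21.83
ee_pos: [0.6102, -0.3371, 0.0466]
orientation: [0.307, 3.126, -0.0]
wrist_force: [-0.6, 0.1, -3.0]
```

```bash
python3 nudge.py '[[0,0,0.001,0,0,0],[0,0,0,0,0,0]]'|sed -n 2,4p
python3 nudge.py '[[0,0,0,0,0,0.1],[0,0,0,0,0,0.1],[0,0,0,0,0,0.1],[0,0,0,0,0,0.1],[0,0,0,0,0,0.1]]'|head -1
python3 -c "
from h import *
s=r.read_state();print(s['wrist_torque'],s['wrist_force'])"
python3 nudge.py '[[0,0,0,0,0,0.1],[0,0,0,0,0,0.1]]'|head -1
python3 -c "
from h import *
s=r.read_state();print(s['wrist_torque'],s['wrist_force'])"
python3 nudge.py '[[0,0,0,0,0,0.03],[0,0,0,0,0,0],[0,0,0,0,0,0]]'
python3 -c "
from h import *
s=r.read_state();print(s['wrist_torque'],s['wrist_force']);go(.6105,-.3365,.11,79)"
```

```text
ee_pos: [0.6103, -0.3372, 0.0463]
orientation: [0.307, 3.126, -0.0]
wrist_force: [-1.6, 0.7, 1.9]
time: 22.42
[ 0.41604916 -0.34914856  0.21280048] [2.08890763 2.47470424 0.18999254]
time: 22.58
[ 0.44858138 -0.37818161  0.26171482] [ 1.2212301   2.68296953 -0.33412158]
time: 22.83
ee_pos: [0.6114, -0.3367, 0.0464]
orientation: [1.4, 2.809, 0.002]
wrist_force: [3.1, 3.7, 1.7]
grip_width: 0.0141
grasp_force: 30.0
[ 0.70329807 -0.70093504  0.0767752 ] [3.076796   3.73578654 1.65720111]
t 22.8 pos [ 0.6114 -0.3367  0.0464] yaw 37.0 j6 -1.31 tilt [-0.002  0.002]| rz -0.733 (5.9 rows) then d [ 0.0008  0.     -0.0636] (1.5 rows)
```

```bash
python3 nudge.py '[[0,0,-0.02,0,0,0],[0,0,-0.025,0,0,0],[0,0,-0.025,0,0,-0.12],[0,0,-0.02,0,0,-0.12],[0,0,-0.01,0,0,-0.12],[0,0,0,0,0,0],[0,0,0,0,0,0]]'|head -2
python3 -c "
from h import *
go(.4555,-.056,.145,57.5)"
```

```text
time: 23.42
ee_pos: [0.6097, -0.3373, 0.145]
t 23.4 pos [ 0.6097 -0.3373  0.145 ] yaw 57.4 j6 -1.67 tilt [ 0.    -0.001]| rz -0.001 (0.0 rows) then d [ 0.2812  0.1544 -0.    ] (7.7 rows)
```

```bash
python3 nudge.py '[[0.018,0.01,0,0,0,0],[0.034,0.0187,0,0,0,0],[0.034,0.0187,0,0,0,0],[0.034,0.0187,0,0,0,0],[0.034,0.0187,0,0,0,0],[0.034,0.0187,0,0,0,0],[0.034,0.0187,0,0,0,0],[0.034,0.0187,0,0,0,0],[0.025,0.0135,0,0,0,0],[0,0,0.01,0,0,0]]'|head -2
python3 nudge.py '[[0,0,0.03,0,0,0],[0,0,0.03,0,0,0],[0,0,0.02,0,0,0],[0,0,0.01,0,0,0],[0,0,0,0,0,0],[0,0,0,0,0,0]]'|head -4
python3 -c "
from h import *
go(.4555,-.056,.0422,57.5)"
```

```text
time: 24.25
ee_pos: [0.4528, -0.0522, 0.1342]
time: 24.75
ee_pos: [0.4553, -0.0562, 0.0446]
orientation: [-0.879, -3.015, 0.0]
wrist_force: [-0.1, 0.2, -3.2]
t 24.8 pos [ 0.4553 -0.0562  0.0446] yaw 57.5 j6 -1.37 tilt [ 0.001 -0.001]| rz -0.000 (0.0 rows) then d [-0.      0.0003  0.0024] (0.1 rows)
```

```bash
python3 nudge.py '[[0,0,0.0015,0,0,0],[0,0,0.001,0,0,0],[0,0,0,0,0,0]]'|tail -3
python3 nudge.py '[[0,0,0,0,0,0],[0,0,0,0,0,0],[0,0,0,0,0,0]]' 0.045|tail -2
python3 nudge.py '[[0,0,-0.03,0,0,0],[0,0,-0.03,0,0,0],[0,0,-0.03,0,0,-0.121],[0,0,-0.02,0,0,-0.121],[0,0,0,0,0,-0.121],[0,0,0,0,0,-0.121],[0,0,0,0,0,-0.121],[0,0,0,0,0,-0.121],[0,0,0,0,0,-0.121],[0,0,0,0,0,0]]'|head -2
python3 -c "
from h import *
go(.5695,.0025,.09,106);snap('wrist','w6');knobs('w6',x=(.42,.70))"
```

```text
wrist_force: [1.5, 0.4, -3.1]
grip_width: 0.0137
grasp_force: 30.0
grip_width: 0.0306
grasp_force: 0.0
time: 26.08
ee_pos: [0.4559, -0.0561, 0.1533]
t 26.1 pos [ 0.4559 -0.0561  0.1533] yaw 106.2 j6 -2.22 tilt [-0.001 -0.001]| rz 0.004 (0.0 rows) then d [-0.1253  0.0251  0.0634] (3.4 rows)
knob[252 196] 733 c [454.7 -56.5] size 42 14 long ang -32.3 pca -32.6 z 0.076
knob[169 203] 637 c [ 482.7 -128.8] size 42 15 long ang -34.0 pca -34.2 z 0.076
knob[200 307] 84 c [585.8 -77.7] size 20 10 long ang -32.6 pca -22.7 z 0.077
knob[275 315] 323 c [573.    3.7] size 35 14 long ang 17.3 pca 16.7 z 0.076
slab[256 162] 673 c [434.7 -57.5] size 41 31 long ang -86.6 pca -82.7 z 0.025
slab[184 166] 980 c [ 460.6 -131. ] size 42 40 long ang -87.1 pca -85.0 z 0.025
slab[181 217] 603 c [ 513.4 -120.5] size 56 28 long ang -46.5 pca -49.3 z 0.026
slab[247 214] 584 c [484.4 -54.9] size 43 26 long ang -85.9 pca -78.8 z 0.025
slab[273 265] 612 c [538.8  -6.3] size 42 22 long ang -73.9 pca -74.4 z 0.025
slab[214 267] 142 c [560.7 -71.4] size 20 12 long ang 1.5 pca -5.5 z 0.025
slab[285 309] 83 c [595.8  27.6] size 21 8 long ang 19.2 pca 15.4 z 0.025
slab[205 311] 107 c [627.3 -66.2] size 24 15 long ang -25.3 pca -23.4 z 0.026
slab[261 310] 158 c [604.1  -1.4] size 21 15 long ang 18.4 pca 19.6 z 0.026
```

B is unmoved; grasping it.

```bash
python3 nudge.py '[[-0.025,0.005,0,0,0,0],[-0.035,0.007,0,0,0,0],[-0.035,0.007,0,0,0,0],[-0.025,0.005,0.01,0,0,0],[-0.0055,0.001,0.02,0,0,0],[0,0,0.03,0,0,0],[0,0,0.025,0,0,0],[0,0,0.015,0,0,0],[0,0,0,0,0,0],[0,0,0,0,0,0]]'|head -2
python3 -c "
from h import *
go(.5697,.0025,.0418,106)"
```

```text
time: 26.97
ee_pos: [0.5689, 0.003, 0.0524]
t 27.0 pos [0.5689 0.003  0.0524] yaw 106.0 j6 -2.04 tilt [0.001 0.001]| rz 0.000 (0.0 rows) then d [-0.0006 -0.0007  0.0106] (0.3 rows)
```

```bash
python3 nudge.py '[[-0.0005,-0.0005,0.01,0,0,0],[0,0,0,0,0,0],[0,0,0,0,0,0],[0,0,0,0,0,0],[0,0,0,0,0,0],[0,0,0,0,0,0],[0,0,0,0,0,0]]' 0.0
python3 nudge.py '[[0,0,-0.02,0,0,0],[0,0,-0.025,0,0,0],[0,0,-0.025,0,0,0.118],[0,0,-0.02,0,0,0.118],[0,0,-0.014,0,0,0.118],[0,0,0,0,0,0.118],[0,0,0,0,0,0],[0,0,0,0,0,0]]'|tail -2
python3 -c "
from h import *
go(.6095,-.336,.145,79)"
```

```text
time: 27.55
ee_pos: [0.5703, 0.0027, 0.0434]
orientation: [-0.44, 3.11, 0.0]
wrist_force: [-0.1, 1.2, 1.9]
grip_width: 0.0141
grasp_force: 30.0
grip_width: 0.0138
grasp_force: 30.0
t 28.2 pos [0.569  0.0026 0.1457] yaw 79.2 j6 -1.58 tilt [ 0.002 -0.   ]| rz 0.004 (0.0 rows) then d [-0.1044 -0.3247  0.0006] (8.2 rows)
```

```bash
python3 nudge.py '[[-0.006,-0.018,0,0,0,0],[-0.012,-0.0373,0,0,0,0],[-0.012,-0.0373,0,0,0,0],[-0.012,-0.0373,0,0,0,0],[-0.012,-0.0373,0,0,0,0],[-0.012,-0.0373,0,0,0,0],[-0.012,-0.0373,0,0,0,0],[-0.012,-0.0373,0,0,0,0],[-0.0107,-0.0333,0,0,0,0],[-0.0037,-0.0123,0.01,0,0,0]]' |head -2
python3 nudge.py '[[0,0,0.025,0,0,0],[0,0,0.025,0,0,0],[0,0,0.02,0,0,0],[0,0,0.01,0,0,0],[0,0,0,0,0,0],[0,0,0,0,0,0]]'|head -2
python3 -c "
from h import *
go(.6095,-.336,.0472,79)"
```

```text
time: 29.05
ee_pos: [0.611, -0.3417, 0.1374]
time: 29.55
ee_pos: [0.6104, -0.3357, 0.056]
t 29.6 pos [ 0.6104 -0.3357  0.056 ] yaw 79.1 j6 -2.05 tilt [0.002 0.001]| rz 0.002 (0.0 rows) then d [ 0.0009 -0.0005  0.0088] (0.2 rows)
```

```bash
python3 nudge.py '[[0,0,0.005,0,0,0],[0,0,0.003,0,0,0],[0,0,0.001,0,0,0],[0,0,0,0,0,0],[0,0,0,0,0,0]]'|head -4
python3 nudge.py '[[0,0,0.001,0,0,0],[0,0,0,0,0,0]]'|sed -n 2,4p
```

```text
time: 29.97
ee_pos: [0.6111, -0.3362, 0.0484]
orientation: [0.299, 3.127, -0.001]
wrist_force: [1.2, 0.9, -4.3]
ee_pos: [0.6112, -0.3364, 0.0475]
orientation: [0.299, 3.126, -0.001]
wrist_force: [0.1, 0.4, -0.9]
```

```bash
python3 nudge.py '[[0,0,0.0005,0,0,0],[0,0,0,0,0,0]]'|sed -n 2,4p
python3 nudge.py '[[0,0,0,0,0,0.1],[0,0,0,0,0,0.1],[0,0,0,0,0,0.1],[0,0,0,0,0,0.1],[0,0,0,0,0,0.1]]'|head -1
python3 -c "
from h import *
s=r.read_state();print(s['wrist_torque'],s['wrist_force'])"
python3 nudge.py '[[0,0,0,0,0,0.1],[0,0,0,0,0,0.1]]'|head -1
python3 -c "
from h import *
s=r.read_state();print(s['wrist_torque'],s['wrist_force'])"
python3 nudge.py '[[0,0,0,0,0,0.03],[0,0,0,0,0,0],[0,0,0,0,0,0]]'
python3 -c "
from h import *
s=r.read_state();print(s['wrist_torque'],s['wrist_force']);go(.6105,-.3365,.11,79)"
```

```text
ee_pos: [0.6113, -0.3364, 0.0475]
orientation: [0.299, 3.126, -0.001]
wrist_force: [-1.1, 0.7, 2.0]
time: 30.72
[-0.02455952  0.18829693  0.06222293] [-0.47151486  0.53621438  1.19555839]
time: 30.88
[-0.05799659  0.1918218   0.07391763] [-1.11457068 -1.06139381  1.42440936]
time: 31.13
ee_pos: [0.6114, -0.3368, 0.0475]
orientation: [1.394, 2.813, -0.001]
wrist_force: [-1.0, -1.1, 3.0]
grip_width: 0.0137
grasp_force: 30.0
[-0.15137753  0.19645724 -0.06072022] [-0.97603219 -1.07220026  3.02061164]
t 31.1 pos [ 0.6114 -0.3368  0.0475] yaw 37.3 j6 -1.32 tilt [-0.002  0.   ]| rz -0.728 (5.8 rows) then d [ 0.0009  0.0001 -0.0625] (1.5 rows)
```

```bash
python3 nudge.py '[[0,0,0,0,0,0],[0,0,0,0,0,0],[0,0,0,0,0,0]]' 0.04|tail -2
python3 nudge.py '[[0,0,-0.03,0,0,0],[0,0,-0.04,0,0,0],[0,0,-0.04,0,0,0],[0,0,-0.03,0,0,0],[0.04,0,0,0,0,0],[0.04,0,0,0,0,0],[0.03,0.03,0,0,0,0],[0,0,0,0,0,0],[0,0,0,0,0,0]]'|head -2
python3 - <<'E'
from h import *
snap('wrist','w7');snap('side','d3');knobs('w7',zoff=.003,x=(.42,.75),y=(-.45,.1))
print([np.round(pt('d0',*q,.092),3).tolist() for q in[(188,138),(224,135),(262,134)]])
a=cv2.imread('pics/d3.png')[195:305,180:315];b=cv2.imread('pics/w7.png')
cv2.imwrite('pics/v7.png',np.hstack([cv2.resize(a,(400,330),interpolation=2),cv2.resize(b,(400,330),interpolation=3)]))
E
```

```text
grip_width: 0.0305
grasp_force: 0.0
time: 32.13
ee_pos: [0.5681, -0.2294, 0.1864]
knob[272   3] 113 c [469.2 -66.7] size 14 9 long ang 40.8 pca 37.4 z 0.076
knob[245  58] 587 c [ 483.9 -129.5] size 41 15 long ang -34.4 pca -34.0 z 0.076
knob[359  94] 541 c [594.7 -85.8] size 42 14 long ang -33.4 pca -33.4 z 0.076
knob[399 209] 797 c [ 716.5 -145.6] size 87 40 long ang 64.7 pca 64.8 z 0.079
knob[223 270] 72 c [ 598.8 -320.9] size 13 4 long ang 34.2 pca 34.8 z 0.076
slab[274  17] 1043 c [458.5 -57. ] size 80 43 long ang 4.0 pca 21.2 z 0.025
slab[223  55] 533 c [ 459.4 -130.1] size 41 34 long ang -86.2 pca -63.6 z 0.025
slab[266  80] 899 c [ 500.5 -128.4] size 52 43 long ang 3.5 pca -86.2 z 0.025
slab[339  97] 1350 c [594.9 -85.3] size 86 44 long ang 4.5 pca 1.4 z 0.025
slab[465 108] 128 c [736.3  28.5] size 37 12 long ang 46.5 pca 46.7 z 0.025
slab[246 244] 616 c [ 613.6 -300.9] size 119 14 long ang -10.9 pca -11.2 z 0.02
slab[185 239] 73 c [ 546.3 -340.4] size 30 10 long ang -82.3 pca 88.6 z 0.02
slab[232 254] 289 c [ 607.4 -324.7] size 66 22 long ang -16.4 pca -13.7 z 0.029
[[0.485, 0.298, 0.092], [0.582, 0.272, 0.092], [0.683, 0.236, 0.092]]
```

View pics/v7.png

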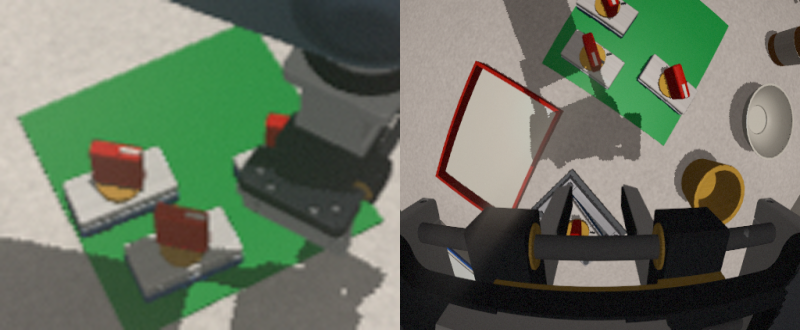

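```bash
python3 -c "
from h import *
go(.53,.24,.2,73)"
```

```text
t 32.2 pos [ 0.5683 -0.2315  0.1865] yaw 37.3 j6 -1.22 tilt [-0.001 -0.   ]| rz -0.624 (5.0 rows) then d [ 0.1745  0.4397 -0.0138] (11.3 rows)
```

```bash
python3 nudge.py '[[0,0,-0.004,0,0,-0.1248],[0,0,-0.004,0,0,-0.1248],[0,0,-0.004,0,0,-0.1248],[0,0,-0.002,0,0,-0.1248],[0,0,0,0,0,-0.1248],[0.014,0.0366,0,0,0,0],[0.014,0.0366,0,0,0,0],[0.014,0.0366,0,0,0,0],[0.014,0.0366,0,0,0,0],[0.014,0.0366,0,0,0,0]]' 0.03|head -2
python3 nudge.py '[[0.015,0.0366,0,0,0,0],[0.015,0.0366,0,0,0,0],[0.015,0.0366,0,0,0,0],[0.015,0.0366,0,0,0,0],[0.015,0.0366,0,0,0,0],[0.015,0.0366,0,0,0,0],[0.015,0.0366,0,0,0,0],[0,0,0,0,0,0],[0,0,0,0,0,0]]'|head -2
python3 - <<'E'
from h import *
snap('wrist','w8');im,P,d=cloud('w8');X,Y,Z=[P[...,i] for i in range(3)]
go(.585,.282,.2,73)
m=(d>0)&(Z>.116)&(Z<.134)&(Y>.25);rect(P,m,'unit')
c,s=np.cos(np.radians(73)),np.sin(np.radians(73)); a=X*c+Y*s; b=-X*s+Y*c
# profile along drawer x of points above .08, near the middle
m=(d>0)&(Z>.075)&(Z<.1)&(X>.45)&(X<.70)&(Y>.2)&(Y<.36)
n,l,st,ce=cv2.connectedComponentsWithStats(m.astype(np.uint8))
for i in range(1,n):
    if st[i,4]>40: k=l==i;print(np.round(ce[i]),st[i,4],np.round(np.percentile(a[k],[1,10,50,90,99]),3),np.round(np.percentile(b[k],[1,50,99]),3),np.median(Z[k])); rect(P,k,'')
a_=cv2.imread('pics/w8.png');cv2.imwrite('pics/w8b.png',cv2.resize(a_,(800,600),interpolation=2))
E
```

```text
time: 33.07
ee_pos: [0.5549, -0.0354, 0.2004]
time: 33.82
ee_pos: [0.5297, 0.2409, 0.2001]
t 33.9 pos [0.5299 0.2397 0.2001] yaw 73.0 j6 -1.04 tilt [-0.    -0.001]| rz 0.000 (0.0 rows) then d [-0.0404  0.0565  0.0001] (1.7 rows)
unit 21156 c [610.4 445.2] size 276 209 long ang -2.5 pca -5.3 z 0.125
[330. 184.] 2061 [0.44  0.442 0.479 0.482 0.482] [-0.494 -0.43  -0.348] 0.0903940739777806
 2061 c [537.9 317.5] size 156 42 long ang -17.8 pca -30.4 z 0.09
```

View pics/w8b.png

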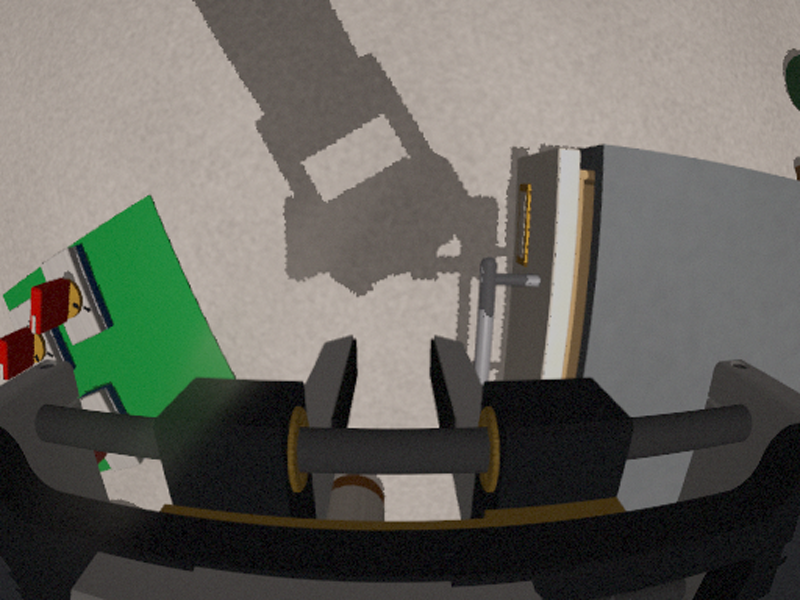

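Handle's near end is at (487,265), with the bar running down to (480,380); the white front panel is at (568,200). Reading its points now.

Run:
```python
from h import *
im,P,d=cloud('w8');c,s=np.cos(np.radians(72.7)),np.sin(np.radians(72.7))
def f(p): return np.round([p[0]*c+p[1]*s,-p[0]*s+p[1]*c,*p],4)
for v in(170,180,190,200,210,220,230):
    row=[(u,f(P[v,u])) for u in range(296,325) if .07<P[v,u,2]<.1]
    if row: print(v,row[0][0],row[-1][0],np.mean([q[1] for q in row],0).round(4))
for v in(100,120,150,180): 
    row=[(u,f(P[v,u])) for u in range(340,385) if .104<P[v,u,2]<.118]
    if row: print('front top',v,row[0][1],row[-1][1])
```

```text
170 307 318 [ 0.4477 -0.4134  0.5278  0.3045  0.09  ]
180 307 324 [ 0.4512 -0.4234  0.5384  0.3048  0.0906]
190 306 316 [ 0.447  -0.4337  0.5471  0.2978  0.0907]
200 305 315 [ 0.4468 -0.4442  0.557   0.2945  0.0906]
210 305 315 [ 0.4472 -0.4548  0.5672  0.2917  0.0906]
220 304 314 [ 0.4468 -0.4657  0.5775  0.2881  0.0906]
230 303 313 [ 0.4466 -0.4769  0.5881  0.2845  0.0903]
front top 100 [ 0.484  -0.3427  0.4711  0.3602  0.1057] [ 0.5085 -0.3411  0.4769  0.384   0.1147]
front top 120 [ 0.4829 -0.3619  0.4892  0.3534  0.1045] [ 0.5081 -0.3601  0.4949  0.378   0.1167]
front top 150 [ 0.4835 -0.3906  0.5167  0.3454  0.1065] [ 0.5073 -0.3887  0.522   0.3687  0.115 ]
front top 180 [ 0.4829 -0.4202  0.5448  0.3361  0.1048] [ 0.5079 -0.4173  0.5495  0.3608  0.1167]
```

```bash
python3 nudge.py '[[-0.012,0.019,0,0,0,0],[-0.016,0.026,0.01,0,0,0],[-0.007,0.0155,0.02,0,0,0],[0,0,0.02,0,0,0],[0,0,0.01,0,0,0],[0,0,0,0,0,0],[0,0,0,0,0,0]]' 0.027|head -2
python3 -c "
from h import *
go(.580,.288,.068,72.7)"
```

```text
time: 34.45
ee_pos: [0.5805, 0.2862, 0.1401]
t 34.5 pos [0.5805 0.2862 0.1401] yaw 72.9 j6 -0.99 tilt [ 0.001 -0.001]| rz 0.003 (0.0 rows) then d [0.001  0.0017 0.0721] (1.7 rows)
```

```bash
python3 nudge.py '[[0,0.0015,0.015,0,0,0],[0,0,0.02,0,0,0],[0,0,0.02,0,0,0],[0,0,0.017,0,0,0],[0,0,0,0,0,0]]'|head -4
python3 nudge.py '[[0,0,0,0,0,0],[0,0,0,0,0,0],[0,0,0,0,0,0],[0,0,0,0,0,0]]' 0.0
```

```text
time: 34.87
ee_pos: [0.5785, 0.2881, 0.0648]
orientation: [-0.465, -3.102, 0.004]
wrist_force: [-0.5, -0.2, -0.9]
time: 35.2
ee_pos: [0.582, 0.2894, 0.0703]
orientation: [0.464, 3.104, 0.002]
wrist_force: [-0.2, -0.8, 2.4]
grip_width: 0.0098
grasp_force: 30.0
```

```bash
python3 nudge.py '[[0,-0.01,0,0,0,0],[0,-0.02,0,0,0,0],[0,-0.025,0,0,0,0],[0,-0.025,0,0,0,0],[0,-0.025,0,0,0,0],[0,-0.025,0,0,0,0],[0,-0.02,0,0,0,0],[0,-0.016,0,0,0,0],[0,-0.01,0,0,0,0],[0,0,0,0,0,0]]'
python3 nudge.py '[[0,0,0,0,0,0],[0,0,0,0,0,0]]'|sed -n 2,4p
```

```text
time: 36.03
ee_pos: [0.529, 0.124, 0.0702]
orientation: [-0.471, -3.106, -0.017]
wrist_force: [-3.2, 16.7, 6.1]
grip_width: 0.0101
grasp_force: 29.9
ee_pos: [0.529, 0.124, 0.0702]
orientation: [-0.467, -3.106, -0.012]
wrist_force: [-3.0, 13.3, 8.3]
```

```bash
python3 nudge.py '[[0,0,0,0,0,0],[0,0,0,0,0,0],[0,0,0,0,0,0]]' 0.027|tail -2
python3 nudge.py '[[0,0,-0.02,0,0,0],[0,0,-0.03,0,0,0],[0,0,-0.03,0,0,0],[0,0,-0.03,0,0,0],[0,0,-0.03,0,0,0],[0,0,0,0,0,0],[0,0,0,0,0,0]]'|sed -n 2,4p
python3 - <<'E'
from h import *
snap('wrist','w9');snap('side','d4');im,P,d=cloud('w9');c,s=np.cos(np.radians(72.7)),np.sin(np.radians(72.7))
A=P[...,0]*c+P[...,1]*s;B=-P[...,0]*s+P[...,1]*c;Z=P[...,2]
for b0 in(-.36,-.38,-.40,-.42,-.44):
    k=(d>0)&(abs(B-b0)<.004)&(A>.22)&(A<.6); o=np.argsort(A[k]); a,z=A[k][o],Z[k][o]
    print(b0,[(round(float(x),3),round(float(np.median(z[abs(a-x)<.004])),3)) for x in np.arange(.25,.56,.01) if (abs(a-x)<.004).any()])
for a0 in(.35,.40,.44):
    k=(d>0)&(abs(A-a0)<.004)&(B>-.7)&(B<-.25); o=np.argsort(B[k]); a,z=B[k][o],Z[k][o]
    print('a',a0,[(round(float(x),3),round(float(np.median(z[abs(a-x)<.004])),3)) for x in np.arange(-.62,-.28,.01) if (abs(a-x)<.004).any()])
knobs('d4',x=(.4,.7),y=(-.4,.06))
E
```

```text
grip_width: 0.0255
grasp_force: 0.0
ee_pos: [0.5304, 0.1203, 0.2103]
orientation: [0.465, 3.103, 0.0]
wrist_force: [-1.3, 0.4, -0.6]
-0.36 [(0.25, -0.001), (0.26, -0.001), (0.27, -0.0), (0.28, -0.001), (0.29, -0.0), (0.3, -0.0), (0.31, 0.074), (0.32, 0.112), (0.33, 0.103), (0.35, 0.022), (0.36, 0.022), (0.37, 0.022), (0.38, 0.021), (0.39, 0.021), (0.4, 0.022), (0.41, 0.021), (0.42, 0.022), (0.43, 0.021), (0.44, 0.022), (0.45, 0.022), (0.46, 0.022), (0.47, 0.022), (0.48, 0.022), (0.49, 0.022), (0.5, 0.022), (0.51, 0.119), (0.52, 0.124), (0.53, 0.124), (0.54, 0.124), (0.55, 0.052), (0.56, 0.125)]
-0.38 [(0.25, -0.001), (0.26, -0.001), (0.27, -0.0), (0.28, -0.0), (0.29, -0.001), (0.3, -0.001), (0.31, 0.072), (0.32, 0.112), (0.33, 0.102), (0.35, 0.022), (0.36, 0.021), (0.37, 0.021), (0.38, 0.022), (0.39, 0.021), (0.4, 0.022), (0.41, 0.021), (0.42, 0.021), (0.43, 0.021), (0.44, 0.022), (0.45, 0.022), (0.46, 0.022), (0.47, 0.022), (0.48, 0.021), (0.49, 0.021), (0.5, 0.021), (0.51, 0.119), (0.52, 0.124), (0.53, 0.124), (0.54, 0.123), (0.55, 0.052), (0.56, 0.125)]
-0.4 [(0.25, -0.001), (0.26
[... 2632 characters left out ...]
-0.33, -0.0), (-0.32, -0.0), (-0.31, -0.001), (-0.3, -0.001), (-0.29, -0.001)]
knob[279 236] 109 c [594.5 -86.9] size 41 16 long ang -35.3 pca -33.6 z 0.076
knob[219 245] 107 c [455.  -58.6] size 42 16 long ang -31.7 pca -33.8 z 0.076
knob[241 267] 124 c [ 483.1 -131.1] size 42 16 long ang -31.9 pca -33.1 z 0.076
knob[334 328] 171 c [ 611.1 -338.3] size 42 15 long ang -52.5 pca -53.7 z 0.08
slab[277 250] 320 c [595.6 -87.6] size 87 47 long ang 2.6 pca -0.9 z 0.026
slab[220 258] 338 c [455.1 -58.9] size 85 46 long ang 1.7 pca 1.6 z 0.026
slab[241 279] 375 c [ 483.4 -131.2] size 85 46 long ang 3.1 pca 0.7 z 0.026
slab[330 340] 1435 c [ 610.9 -337.3] size 128 85 long ang -11.0 pca -12.3 z 0.022
```

Drawer is open about 0.18 m (floor at z = 0.022 seen from a = 0.335 to 0.505), and all cartridges are where expected. Next I'll carry C to the drawer.

```bash
python3 -c "
from h import *
go(.5943,-.0853,.09,56.7)"
```

```text
t 37.1 pos [0.5285 0.1204 0.207 ] yaw 73.0 j6 -1.26 tilt [ 0.002 -0.001]| rz 0.284 (2.3 rows) then d [-0.1682 -0.1357  0.1169] (5.9 rows)
```

```bash
python3 nudge.py '[[0,0,0,0,0,0.095],[0,0,0,0,0,0.095],[0,0,0,0,0,0.095],[-0.018,-0.0145,0,0,0,0],[-0.03,-0.0242,0,0,0,0],[-0.03,-0.0242,0.01,0,0,0],[-0.03,-0.0242,0.02,0,0,0],[-0.03,-0.0242,0.02,0,0,0],[-0.02,-0.0162,0.02,0,0,0],[-0.01,-0.008,0.02,0,0,0]]' 0.045|head -2
python3 nudge.py '[[0,0,0.02,0,0,0],[0,0,0.02,0,0,0],[0,0,0.015,0,0,0],[0,0,0,0,0,0],[0,0,0,0,0,0]]'|head -2
python3 -c "
from h import *
go(.5943,-.0853,.0422,56.7)"
```

```text
time: 37.97
ee_pos: [0.5934, -0.0847, 0.1168]
time: 38.38
ee_pos: [0.5923, -0.0813, 0.0625]
t 38.4 pos [ 0.5923 -0.0813  0.0625] yaw 56.7 j6 -1.31 tilt [ 0.005 -0.001]| rz -0.001 (0.0 rows) then d [-0.004  -0.0022  0.0203] (0.5 rows)
```

```bash
python3 nudge.py '[[-0.0025,-0.0015,0.012,0,0,0],[0,0,0.008,0,0,0],[0,0,0,0,0,0],[0,0,0,0,0,0]]'|head -2
python3 nudge.py '[[0,0,0,0,0,0],[0,0,0,0,0,0],[0,0,0,0,0,0],[0,0,0,0,0,0],[0,0,0,0,0,0],[0,0,0,0,0,0]]' 0.0
python3 nudge.py '[[0,0,-0.02,0,0,0],[0,0,-0.03,0,0,0],[0,0,-0.03,0,0,0.092],[0,0,-0.03,0,0,0.092],[0,0,-0.02,0,0,0.092],[0,0,-0.01,0,0,0.092],[0,0,0,0,0,0],[0,0,0,0,0,0]]'|tail -2
python3 -c "
from h import *
go(.6228,.2407,.18,35.6)"
```

```text
time: 38.72
ee_pos: [0.5952, -0.0842, 0.0446]
time: 39.22
ee_pos: [0.5956, -0.0845, 0.0452]
orientation: [0.901, 3.009, -0.0]
wrist_force: [-0.7, -0.4, 0.7]
grip_width: 0.014
grasp_force: 30.0
grip_width: 0.014
grasp_force: 30.0
t 39.9 pos [ 0.595  -0.0842  0.1842] yaw 35.7 j6 -0.95 tilt [ 0.001 -0.001]| rz 0.002 (0.0 rows) then d [0.248  0.2117 0.0043] (7.8 rows)
```

```bash
python3 nudge.py '[[0.015,0.0128,0,0,0,0],[0.03,0.0256,0,0,0,0],[0.03,0.0256,0,0,0,0],[0.03,0.0256,0,0,0,0],[0.03,0.0256,0,0,0,0],[0.03,0.0256,0,0,0,0],[0.03,0.0256,0,0,0,0],[0.03,0.0256,0,0,0,0],[0.016,0.0137,0,0,0,0],[0.007,0.006,0,0,0,0]]'|head -2
python3 nudge.py '[[0,0,0.02,0,0,0],[0,0,0.03,0,0,0],[0,0,0.03,0,0,0],[0,0,0.02,0,0,0],[0,0,0.01,0,0,0],[0,0,0,0,0,0],[0,0,0,0,0,0]]'|head -4
python3 -c "
from h import *
go(.6228,.2407,.0652,35.6)"
```

```text
time: 40.72
ee_pos: [0.6215, 0.2437, 0.1818]
time: 41.3
ee_pos: [0.6231, 0.2399, 0.0744]
orientation: [-1.436, -2.793, 0.001]
wrist_force: [-0.3, -0.2, -3.2]
t 41.3 pos [0.6231 0.2399 0.0744] yaw 35.6 j6 -0.42 tilt [ 0.    -0.001]| rz -0.000 (0.0 rows) then d [0.0008 0.0002 0.0092] (0.2 rows)
```

```bash
python3 nudge.py '[[0,0,0.005,0,0,0],[0,0,0.003,0,0,0],[0,0,0.001,0,0,0],[0,0,0,0,0,0],[0,0,0,0,0,0]]'|sed -n 2,4p
python3 nudge.py '[[0,0,0,0,0,0],[0,0,0,0,0,0],[0,0,0,0,0,0]]' 0.035|tail -2
python3 nudge.py '[[0,0,-0.03,0,0,0],[0,0,-0.04,0,0,0],[0,0,-0.04,0,0,-0.1],[0,0,-0.02,0,0,-0.1],[0,0,0,0,0,-0.1],[0,0,0,0,0,-0.085],[0,0,0,0,0,0],[0,0,0,0,0,0]]'|head -2
python3 -c "
from h import *
go(.455,-.0565,.15,57.6)"
```

```text
ee_pos: [0.6236, 0.2406, 0.0665]
orientation: [1.436, 2.794, 0.001]
wrist_force: [-0.1, -0.4, -2.9]
grip_width: 0.0302
grasp_force: 0.0
time: 42.63
ee_pos: [0.6235, 0.2405, 0.1963]
t 42.6 pos [0.6235 0.2405 0.1963] yaw 57.5 j6 -0.80 tilt [-0.  0.]| rz -0.002 (0.0 rows) then d [-0.0169 -0.3411  0.0462] (8.3 rows)
```

```bash
python3 nudge.py '[[-0.001,-0.02,0,0,0,0],[-0.002,-0.04,0,0,0,0],[-0.002,-0.04,0,0,0,0],[-0.002,-0.04,0,0,0,0],[-0.002,-0.04,0,0,0,0],[-0.002,-0.04,0.01,0,0,0],[-0.002,-0.04,0.01,0,0,0],[-0.002,-0.04,0.01,0,0,0],[-0.001,-0.025,0.016,0,0,0],[0,-0.016,0,0,0,0]]' 0.045|head -2
python3 nudge.py '[[0,0,0.03,0,0,0],[0,0,0.03,0,0,0],[0,0,0.02,0,0,0],[0,0,0.01,0,0,0],[0,0,0,0,0,0],[0,0,0,0,0,0]]'|head -2
python3 -c "
from h import *
go(.455,-.0565,.0422,57.6);snap('side','d5');knobs('d5',zoff=.02,x=(.45,.7),y=(.15,.35));knobs('d5')"
```

```text
time: 43.47
ee_pos: [0.4512, -0.0574, 0.147]
time: 43.97
ee_pos: [0.4546, -0.0561, 0.0603]
t 44.0 pos [ 0.4546 -0.0561  0.0603] yaw 57.6 j6 -1.38 tilt [0. 0.]| rz 0.000 (0.0 rows) then d [-0.0005 -0.0001  0.0181] (0.4 rows)
knob[268 141] 64 c [684.5 196.4] size 98 6 long ang 71.9 pca 72.0 z 0.102
knob[242 139] 83 c [622.8 238.1] size 41 17 long ang -52.6 pca -54.2 z 0.095
slab[245 152] 179 c [628.9 236.9] size 71 47 long ang -19.1 pca -13.1 z 0.045
knob[295 163] 71 c [728.  110.7] size 42 12 long ang -10.7 pca -13.8 z 0.078
knob[340 243] 270 c [ 722.1 -156.7] size 89 55 long ang -89.5 pca 86.9 z 0.079
knob[241 267] 122 c [ 483.5 -131.5] size 42 16 long ang -37.8 pca -35.4 z 0.076
slab[232 254] 142 c [487.7 -63.9] size 54 29 long ang 54.5 pca 58.4 z 0.026
slab[241 279] 372 c [ 483.3 -131.9] size 85 45 long ang 3.9 pca 1.0 z 0.026
```

C is standing in the drawer. Picking up A.

```bash
python3 nudge.py '[[0,0,0.01,0,0,0],[0,0,0.008,0,0,0],[0,0,0,0,0,0],[0,0,0,0,0,0]]'|head -2
python3 nudge.py '[[0,0,0,0,0,0],[0,0,0,0,0,0],[0,0,0,0,0,0],[0,0,0,0,0,0],[0,0,0,0,0,0],[0,0,0,0,0,0]]' 0.0
python3 nudge.py '[[0,0,-0.02,0,0,0],[0,0,-0.03,0,0,0],[0,0,-0.03,0,0,0.096],[0,0,-0.03,0,0,0.096],[0,0,-0.02,0,0,0.096],[0,0,-0.01,0,0,0.096],[0,0,0,0,0,0],[0,0,0,0,0,0]]'|tail -2
python3 -c "
from h import *
go(.5177,.2734,.18,35.6)"
```

```text
time: 44.35
ee_pos: [0.454, -0.0559, 0.0415]
time: 44.85
ee_pos: [0.4547, -0.0561, 0.0422]
orientation: [0.876, 3.016, 0.001]
wrist_force: [-0.6, 0.2, 0.6]
grip_width: 0.0139
grasp_force: 30.0
grip_width: 0.0136
grasp_force: 30.0
t 45.5 pos [ 0.454  -0.056   0.1814] yaw 35.8 j6 -1.00 tilt [ 0. -0.]| rz 0.003 (0.0 rows) then d [0.2307 0.2436 0.0014] (8.0 rows)
```

```bash
python3 nudge.py '[[0.014,0.0148,0,0,0,0],[0.028,0.0296,0,0,0,0],[0.028,0.0296,0,0,0,0],[0.028,0.0296,0,0,0,0],[0.028,0.0296,0,0,0,0],[0.028,0.0296,0,0,0,0],[0.028,0.0296,0,0,0,0],[0.028,0.0296,0,0,0,0],[0.014,0.0148,0,0,0,0],[0.0067,0.0068,0,0,0,0]]'|head -2
python3 nudge.py '[[0,0,0.02,0,0,0],[0,0,0.03,0,0,0],[0,0,0.03,0,0,0],[0,0,0.02,0,0,0],[0,0,0.01,0,0,0],[0,0,0,0,0,0],[0,0,0,0,0,0]]'|head -4
python3 -c "
from h import *
go(.5177,.2734,.0625,35.6)"
```

```text
time: 46.35
ee_pos: [0.5165, 0.2758, 0.1791]
time: 46.93
ee_pos: [0.5177, 0.2727, 0.0716]
orientation: [-1.435, -2.794, 0.002]
wrist_force: [0.1, 0.3, -2.7]
t 46.9 pos [0.5177 0.2727 0.0716] yaw 35.6 j6 -0.33 tilt [ 0.    -0.001]| rz 0.001 (0.0 rows) then d [0.0006 0.0004 0.0091] (0.2 rows)
```

```bash
python3 nudge.py '[[0,0,0.005,0,0,0],[0,0,0.003,0,0,0],[0,0,0.0005,0,0,0],[0,0,0,0,0,0],[0,0,0,0,0,0]]'|sed -n 2,4p
python3 nudge.py '[[0,0,0,0,0,0],[0,0,0,0,0,0],[0,0,0,0,0,0]]' 0.035|tail -2
python3 nudge.py '[[0,0,-0.03,0,0,0],[0,0,-0.04,0,0,0],[0,0,-0.04,0,0,-0.088],[0,0,-0.02,0,0,-0.088],[0,0,0,0,0,-0.088],[0,0,0,0,0,-0.088],[0,0,0,0,0,0],[0,0,0,0,0,0]]'|head -2
python3 -c "
from h import *
go(.4831,-.1303,.15,55.8)"
```

```text
ee_pos: [0.5182, 0.2735, 0.064]
orientation: [1.435, 2.794, 0.001]
wrist_force: [-0.3, -0.1, -3.0]
grip_width: 0.0303
grasp_force: 0.0
time: 48.27
ee_pos: [0.518, 0.2734, 0.1937]
t 48.3 pos [0.518  0.2734 0.1937] yaw 55.7 j6 -0.68 tilt [-0.  0.]| rz -0.002 (0.0 rows) then d [-0.198  -0.3535  0.0436] (9.8 rows)
```

```bash
python3 nudge.py '[[-0.0102,-0.018,0,0,0,0],[-0.0203,-0.0363,0,0,0,0],[-0.0203,-0.0363,0,0,0,0],[-0.0203,-0.0363,0,0,0,0],[-0.0203,-0.0363,0,0,0,0],[-0.0203,-0.0363,0,0,0,0],[-0.0203,-0.0363,0,0,0,0],[-0.0203,-0.0363,0,0,0,0],[-0.0203,-0.0363,0,0,0,0],[-0.0203,-0.0363,0,0,0,0]]' 0.045|head -2
python3 nudge.py '[[-0.005,-0.009,0.02,0,0,0],[0,0,0.035,0,0,0],[0,0,0.03,0,0,0],[0,0,0.03,0,0,0],[0,0,0.015,0,0,0],[0,0,0,0,0,0],[0,0,0,0,0,0]]'|head -2
python3 -c "
from h import *
go(.4831,-.1303,.0422,55.8);snap('side','d6');knobs('d6',zoff=.02,x=(.45,.7),y=(.15,.35))"
```

```text
time: 49.1
ee_pos: [0.4831, -0.1221, 0.1934]
time: 49.68
ee_pos: [0.4823, -0.1302, 0.0629]
t 49.7 pos [ 0.4823 -0.1302  0.0629] yaw 55.7 j6 -1.46 tilt [ 0.002 -0.   ]| rz -0.001 (0.0 rows) then d [-0.0007  0.0004  0.0207] (0.5 rows)
knob[242 139] 81 c [623.7 237.6] size 41 17 long ang -51.0 pca -55.1 z 0.095
slab[253 151] 91 c [653.5 228.3] size 42 28 long ang 54.1 pca 67.6 z 0.045
```

```bash
python3 nudge.py '[[0,0,0.012,0,0,0],[0,0,0.008,0,0,0],[0,0,0,0,0,0],[0,0,0,0,0,0]]'|head -2
python3 nudge.py '[[0,0,0,0,0,0],[0,0,0,0,0,0],[0,0,0,0,0,0],[0,0,0,0,0,0],[0,0,0,0,0,0],[0,0,0,0,0,0]]' 0.0
python3 nudge.py '[[0,0,-0.02,0,0,0],[0,0,-0.03,0,0,0],[0,0,-0.02,0,0,0],[0,0,0,0,0,0],[0,0,0,0,0,0]]'|tail -2
python3 -c "
from h import *
go(.42,-.277,.115,56)"
```

```text
time: 50.07
ee_pos: [0.4826, -0.1303, 0.0431]
time: 50.57
ee_pos: [0.4832, -0.1303, 0.0437]
orientation: [0.924, 3.002, 0.001]
wrist_force: [1.2, 1.0, 0.2]
grip_width: 0.0136
grasp_force: 30.0
grip_width: 0.0139
grasp_force: 30.0
t 51.0 pos [ 0.4829 -0.1306  0.1134] yaw 55.8 j6 -1.46 tilt [-0.001 -0.   ]| rz -0.003 (0.0 rows) then d [-0.0297 -0.1566 -0.0015] (3.8 rows)
```

```bash
python3 nudge.py '[[-0.004,-0.02,0,0,0,0],[-0.007,-0.037,0,0,0,0],[-0.007,-0.037,0,0,0,0],[-0.007,-0.037,0,0,0,0],[-0.0047,-0.0256,0.01,0,0,0],[0,0,0.02,0,0,0],[0,0,0.02,0,0,0],[0,0,0.01,0,0,0],[0,0,0,0,0,0],[0,0,0,0,0,0]]'|head -4
python3 -c "
from h import *
go(.42,-.277,.0465,56)"
```

```text
time: 51.82
ee_pos: [0.4185, -0.2755, 0.0519]
orientation: [-0.922, -3.0, -0.003]
wrist_force: [1.8, -0.5, -3.4]
t 51.8 pos [ 0.4185 -0.2755  0.0519] yaw 55.8 j6 -1.78 tilt [0.003 0.001]| rz -0.003 (0.0 rows) then d [-0.0021 -0.0004  0.0054] (0.1 rows)
```

```bash
python3 nudge.py '[[0,0,0.003,0,0,0],[0,0,0.002,0,0,0],[0,0,0,0,0,0],[0,0,0,0,0,0]]'|sed -n 2,4p
python3 nudge.py '[[0,0,0,0,0,0],[0,0,0,0,0,0],[0,0,0,0,0,0]]' 0.045|tail -2
python3 nudge.py '[[0,0,-0.03,0,0,0],[0,0,-0.03,0,0,0],[0,0,-0.03,0,0,0.108],[0,0,0,0,0,0.108],[0,0,0,0,0,0.108],[0,0,0,0,0,0],[0,0,0,0,0,0]]'|head -2
python3 -c "
from h import *
go(.6112,-.337,.13,37.3)"
```

```text
ee_pos: [0.4198, -0.2768, 0.049]
orientation: [0.923, 3.002, -0.001]
wrist_force: [1.6, -0.2, -3.7]
grip_width: 0.0304
grasp_force: 0.0
time: 52.98
ee_pos: [0.4195, -0.2768, 0.1387]
t 53.0 pos [ 0.4195 -0.2768  0.1387] yaw 37.4 j6 -1.46 tilt [-0.001  0.   ]| rz 0.002 (0.0 rows) then d [-0.1641  0.116   0.0088] (4.8 rows)
```

```bash
python3 nudge.py '[[-0.016,0.0115,0,0,0,0],[-0.033,0.0233,0,0,0,0],[-0.033,0.0233,0,0,0,0],[-0.033,0.0233,0,0,0,0],[-0.033,0.0233,0,0,0,0],[-0.016,0.0115,0.02,0,0,0],[0,0,0.03,0,0,0],[0,0,0.02,0,0,0],[0,0,0,0,0,0],[0,0,0,0,0,0]]'|head -4
python3 -c "
from h import *
go(.6112,-.337,.0475,37.3)"
```

```text
time: 53.82
ee_pos: [0.6101, -0.3361, 0.0666]
orientation: [-1.392, -2.812, -0.001]
wrist_force: [0.5, -0.2, 0.1]
t 53.8 pos [ 0.6101 -0.3361  0.0666] yaw 37.3 j6 -1.32 tilt [ 0.004 -0.001]| rz 0.001 (0.0 rows) then d [-0.0014  0.0003  0.0191] (0.5 rows)
```

```bash
python3 nudge.py '[[-0.001,0,0.01,0,0,0],[0,0,0.009,0,0,0],[0,0,0,0,0,0],[0,0,0,0,0,0]]'|head -2
python3 nudge.py '[[0,0,0,0,0,0],[0,0,0,0,0,0],[0,0,0,0,0,0],[0,0,0,0,0,0],[0,0,0,0,0,0],[0,0,0,0,0,0]]' 0.0
python3 nudge.py '[[0,0,-0.02,0,0,0],[0,0,-0.03,0,0,0],[0,0,-0.03,0,0,-0.122],[0,0,0,0,0,-0.122],[0,0,0,0,0,-0.122],[0,0,0,0,0,0],[0,0,0,0,0,0]]'|tail -2
python3 -c "
from h import *
go(.429,-.367,.127,58.2)"
```

```text
time: 54.15
ee_pos: [0.6115, -0.3377, 0.0495]
time: 54.65
ee_pos: [0.6119, -0.3377, 0.0497]
orientation: [1.396, 2.814, 0.0]
wrist_force: [-0.2, -0.2, 0.1]
grip_width: 0.0139
grasp_force: 30.0
grip_width: 0.0137
grasp_force: 30.0
t 55.2 pos [ 0.6109 -0.337   0.128 ] yaw 58.0 j6 -1.68 tilt [0.003 0.   ]| rz -0.003 (0.0 rows) then d [ 0.1388 -0.1213  0.0013] (4.4 rows)
```

```bash
python3 nudge.py '[[0.0155,-0.0135,0,0,0,0],[0.0308,-0.027,0,0,0,0],[0.0308,-0.027,0,0,0,0],[0.0308,-0.027,0,0,0,0],[0.0308,-0.0268,0,0,0,0],[0,0,0.02,0,0,0],[0,0,0.03,0,0,0],[0,0,0.02,0,0,0],[0,0,0,0,0,0],[0,0,0,0,0,0]]'|head -4
python3 -c "
from h import *
go(.429,-.367,.049,58.2)"
```

```text
time: 56.07
ee_pos: [0.429, -0.3665, 0.0579]
orientation: [-0.862, -3.018, -0.004]
wrist_force: [0.2, -0.9, -3.6]
t 56.1 pos [ 0.429  -0.3665  0.0579] yaw 58.1 j6 -1.92 tilt [0.004 0.001]| rz -0.002 (0.0 rows) then d [-0.0003 -0.0004  0.0089] (0.2 rows)
```

```bash
python3 nudge.py '[[0,0,0.004,0,0,0],[0,0,0.003,0,0,0],[0,0,0.001,0,0,0],[0,0,0,0,0,0],[0,0,0,0,0,0]]'|sed -n 2,4p
python3 nudge.py '[[0,0,0,0,0,0],[0,0,0,0,0,0],[0,0,0,0,0,0]]' 0.045|tail -2
python3 nudge.py '[[0,0,-0.03,0,0,0],[0,0,-0.03,0,0,0],[0,0,-0.03,0,0,0],[0,0,-0.03,0,0,0],[0,0,-0.02,0,0,0],[-0.03,0.03,0,0,0,0],[-0.01,0.03,0,0,0,0],[0,0,0,0,0,0],[0,0,0,0,0,0]]'|head -2
python3 - <<'E'
from h import *
snap('wrist','w10');knobs('w10',zoff=.005,x=(.33,.53),y=(-.45,-.2))
snap('side','d7');knobs('d7',zoff=.02,x=(.45,.7),y=(.15,.35))
b=cv2.imread('pics/w10.png')[60:240,150:390];a=cv2.imread('pics/d7.png')[90:200,160:307]
cv2.imwrite('pics/v10.png',np.hstack([cv2.resize(b,(400,300),interpolation=2),cv2.resize(a,(400,300),interpolation=2)]))
E
```

```text
ee_pos: [0.4303, -0.368, 0.052]
orientation: [0.86, 3.021, -0.001]
wrist_force: [-0.8, -0.1, -4.0]
grip_width: 0.0302
grasp_force: 0.0
time: 57.48
ee_pos: [0.4957, -0.3374, 0.1919]
knob[264  92] 568 c [ 419.4 -277.1] size 40 14 long ang -34.6 pca -35.3 z 0.079
knob[192 147] 593 c [ 427.4 -366.5] size 42 15 long ang -31.3 pca -31.4 z 0.079
slab[258  93] 1309 c [ 419.1 -277.3] size 86 44 long ang 3.3 pca 8.5 z 0.028
slab[188 123] 663 c [ 413.7 -368.2] size 58 43 long ang 3.2 pca 53.6 z 0.028
slab[214 163] 489 c [ 455.9 -365.7] size 42 25 long ang -86.4 pca -80.4 z 0.028
knob[242 139] 78 c [623.7 238.3] size 40 16 long ang -55.1 pca -55.8 z 0.095
knob[202 141] 82 c [519.1 270.2] size 41 18 long ang -54.3 pca -54.2 z 0.095
slab[242 152] 219 c [622.2 237.3] size 83 45 long ang -16.5 pca -17.2 z 0.045
slab[215 152] 71 c [546.7 261.1] size 40 20 long ang 71.2 pca 85.3 z 0.046
```

View pics/v10.png

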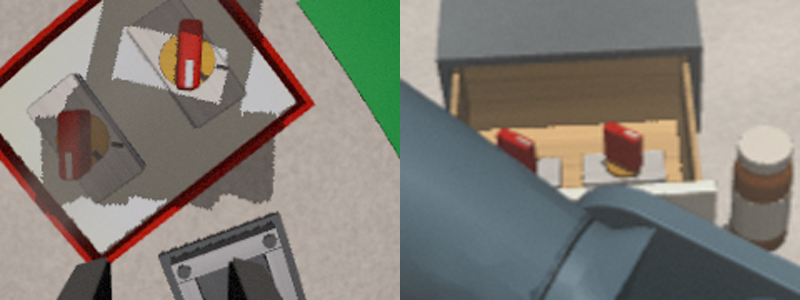

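Left: B and D lie flat in the tray. Right: both sound cartridges stand in the drawer. I'll use the last zoom to check the screw lines of D (w10, w5), B (w10) and A (w6).

Run:
```python
from h import *
def c(f,u,v,h=26):
    a=cv2.imread('pics/%s.png'%f)[v-h:v+h,u-h:u+h]; a=cv2.resize(a,(390,290),interpolation=2); return np.clip(a.astype(float)*1.5,0,255).astype(np.uint8)
cv2.imwrite('pics/v11.png',np.vstack([np.hstack([c('w10',266,98),c('w10',197,147)]),np.hstack([c('w5',252,190),c('w6',252,190)])]))
```

```text
(no output)
```

View pics/v11.png

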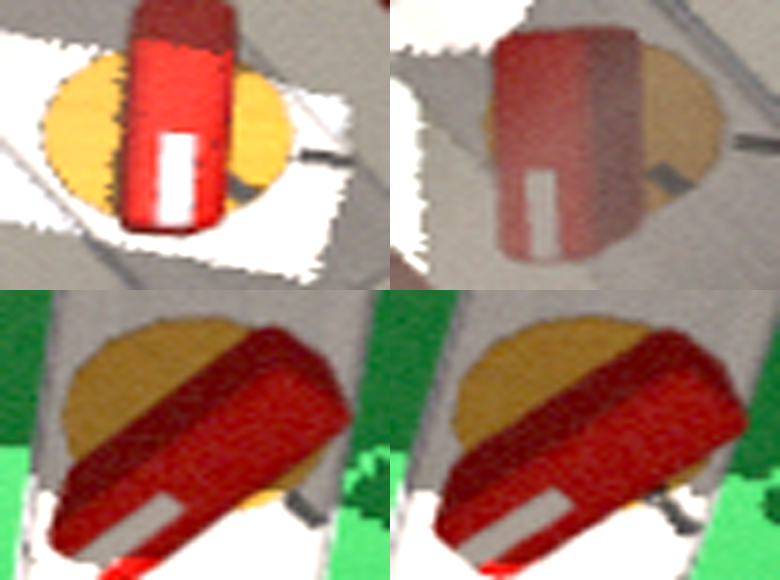

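Top row (D, B): disc lines at (240,190) and (670,180) have turned clockwise away from the slab lines, so both are loose. Bottom right (A): lines at (655,497)–(680,512) meet, so A is sound. Sorting is right; now I'll shut the drawer.

```bash
python3 -c "
from h import *
go(.529,.1235,.19,72.7)"
```

```text
t 57.6 pos [ 0.4944 -0.3382  0.1915] yaw 58.2 j6 -1.80 tilt [ 0. -0.]| rz -0.253 (2.0 rows) then d [0.1043 0.4511 0.0014] (11.1 rows)
```

```bash
python3 nudge.py '[[0,0,0,0,0,-0.0843],[0,0,0,0,0,-0.0843],[0,0,0,0,0,-0.0843],[0.0047,0.02,0,0,0,0],[0.009,0.039,0,0,0,0],[0.009,0.039,0,0,0,0],[0.009,0.039,0,0,0,0],[0.009,0.039,0,0,0,0],[0.009,0.039,0,0,0,0],[0.009,0.039,0,0,0,0]]' 0.027|head -2
python3 nudge.py '[[0.009,0.039,0,0,0,0],[0.009,0.039,0,0,0,0],[0.009,0.039,0,0,0,0],[0.009,0.039,0,0,0,0],[0.009,0.039,0,0,0,0],[0.0044,0.022,0,0,0,0],[0,0,0.02,0,0,0],[0,0,0.02,0,0,0],[0,0,0,0,0,0],[0,0,0,0,0,0]]'|head -2
python3 - <<'E'
from h import *
go(.529,.1235,.068,72.7)
snap('wrist','w11');im,P,d=cloud('w11');c,s=np.cos(np.radians(72.7)),np.sin(np.radians(72.7))
A=P[...,0]*c+P[...,1]*s;B=-P[...,0]*s+P[...,1]*c
k=(d>0)&(P[...,2]>.083)&(P[...,2]<.098)&(B>-.44)&(B<-.405)&(A>.24)&(A<.30);print(k.sum(),np.percentile(A[k],[2,50,98]))
E
```

```text
time: 58.42
ee_pos: [0.5136, -0.0773, 0.1916]
time: 59.25
ee_pos: [0.5308, 0.143, 0.1505]
t 59.2 pos [0.5308 0.143  0.1505] yaw 72.6 j6 -1.21 tilt [ 0.002 -0.001]| rz -0.001 (0.0 rows) then d [-0.0043 -0.019   0.0826] (2.0 rows)
769 [0.27052959 0.27808048 0.29903002]
```

```bash
python3 nudge.py '[[-0.004,-0.021,0,0,0,0],[0,0,0,0,0,0],[0,0,0.02,0,0,0],[0,0,0.03,0,0,0],[0,0,0.02,0,0,0],[0,0,0.011,0,0,0],[0,0,0,0,0,0],[0,0,0,0,0,0]]'|head -4
python3 nudge.py '[[0,0,0,0,0,0],[0,0,0,0,0,0],[0,0,0,0,0,0],[0,0,0,0,0,0]]' 0.0
```

```text
time: 59.97
ee_pos: [0.5299, 0.1225, 0.0713]
orientation: [0.473, 3.105, 0.0]
wrist_force: [0.4, 0.3, 0.3]
time: 60.3
ee_pos: [0.5307, 0.1235, 0.0721]
orientation: [0.473, 3.102, 0.004]
wrist_force: [1.0, 4.1, 2.9]
grip_width: 0.0102
grasp_force: 30.0
```

```bash
python3 nudge.py '[[0,0.005,0,0,0,0],[0,0.01,0,0,0,0],[0,0.015,0,0,0,0],[0,0.018,0,0,0,0],[0,0.02,0,0,0,0],[0,0.02,0,0,0,0],[0,0.02,0,0,0,0],[0,0.02,0,0,0,0],[0,0.018,0,0,0,0],[0,0.012,0,0,0,0]]'|sed -n 2,4p
python3 nudge.py '[[0,0.008,0,0,0,0],[0,0.005,0,0,0,0],[0,0.003,0,0,0,0],[0,0.002,0,0,0,0],[0,0,0,0,0,0],[0,0,0,0,0,0]]'
python3 -c "
from h import *
p=r.read_state()['ee_pos'];print(p[0]*.2974+p[1]*.9548)"
```

```text
ee_pos: [0.5793, 0.2744, 0.0721]
orientation: [0.47, 3.099, 0.0]
wrist_force: [6.2, -4.5, 2.1]
time: 61.63
ee_pos: [0.5845, 0.2906, 0.0721]
orientation: [0.471, 3.099, 0.001]
wrist_force: [5.4, -0.0, 1.0]
grip_width: 0.0098
grasp_force: 30.0
0.45130439043273274
```

```bash
python3 nudge.py '[[0,0.002,0,0,0,0],[0,0.002,0,0,0,0],[0,0,0,0,0,0]]'|sed -n 2,4p
python3 nudge.py '[[0,0.002,0,0,0,0],[0,0,0,0,0,0]]'|sed -n 2,4p
```

```text
ee_pos: [0.5857, 0.2942, 0.0721]
orientation: [0.471, 3.099, 0.001]
wrist_force: [5.1, -1.2, 1.6]
ee_pos: [0.5863, 0.296, 0.0721]
orientation: [0.471, 3.099, 0.0]
wrist_force: [5.2, -1.7, 1.5]
```

```bash
python3 nudge.py '[[0,0.002,0,0,0,0],[0,0.002,0,0,0,0],[0,0,0,0,0,0]]'|sed -n 2,5p
python3 - <<'E'
from h import *
snap('side','d8');im,P,d=cloud('d8');c,s=np.cos(np.radians(72.7)),np.sin(np.radians(72.7))
for fn in('d0','d8'):
    im,P,d=cloud(fn);A=P[...,0]*c+P[...,1]*s;B=-P[...,0]*s+P[...,1]*c
    for b0 in(-.37,-.40,-.43,-.53,-.56):
        k=(d>0)&(abs(B-b0)<.012)&(P[...,2]>.1)&(P[...,2]<.118)&(A>.2)&(A<.6);print(fn,b0,k.sum(),np.percentile(A[k],[5,50,95]).round(3) if k.any() else '')
E
```

```text
ee_pos: [0.5863, 0.2964, 0.0721]
orientation: [0.47, 3.103, -0.013]
wrist_force: [-0.3, -14.9, 8.3]
grip_width: 0.0102
d0 -0.37 69 [0.48  0.487 0.51 ]
d0 -0.4 70 [0.48  0.487 0.51 ]
d0 -0.43 63 [0.48  0.485 0.509]
d0 -0.53 69 [0.479 0.486 0.508]
d0 -0.56 68 [0.479 0.484 0.507]
d8 -0.37 64 [0.488 0.496 0.508]
d8 -0.4 69 [0.489 0.497 0.51 ]
d8 -0.43 25 [0.49  0.493 0.506]
d8 -0.53 69 [0.489 0.494 0.506]
d8 -0.56 66 [0.489 0.494 0.507]
```

The force rose at the end stop, 9 mm further in than the drawer's start position, so it's fully shut. Releasing and checking.

```bash
python3 nudge.py '[[0,0,0,0,0,0],[0,0,0,0,0,0],[0,0,0,0,0,0]]' 0.027|tail -2
python3 nudge.py '[[0,0,-0.02,0,0,0],[0,0,-0.03,0,0,0],[0,0,-0.03,0,0,0],[0,0,-0.03,0,0,0],[0,0,-0.03,0,0,0],[0,0,0,0,0,0],[0,0,0,0,0,0]]'|sed -n 2,4p
python3 - <<'E'
from h import *
snap('side','d9');c,s=np.cos(np.radians(72.7)),np.sin(np.radians(72.7))
for fn in('d0','d9'):
    im,P,d=cloud(fn);A=P[...,0]*c+P[...,1]*s;B=-P[...,0]*s+P[...,1]*c
    for b0 in(-.37,-.56):
        k=(d>0)&(abs(B-b0)<.012)&(P[...,2]>.1)&(P[...,2]<.118)&(A>.2)&(A<.6);print(fn,b0,k.sum(),np.percentile(A[k],[5,50,95]).round(3) if k.any() else '')
    v,u=np.mgrid[:384,:512];k=((d>0)&(v<300)&(v>120)&(u>270)&(u<370)&(P[...,2]>.015)).astype(np.uint8)
    n,l,st,ce=cv2.connectedComponentsWithStats(k)
    for i in range(1,n):
        if st[i,4]>600: rect(P,l==i,fn+'byst')
knobs('d9',zoff=.005,x=(.33,.53),y=(-.45,-.2))
E
```

```text
grip_width: 0.0257
grasp_force: 0.0
ee_pos: [0.5854, 0.301, 0.2127]
orientation: [0.471, 3.102, 0.003]
wrist_force: [-0.7, 0.5, -0.4]
d0 -0.37 69 [0.48  0.487 0.51 ]
d0 -0.56 68 [0.479 0.484 0.507]
d0byst 866 c [732.4 134. ] size 58 58 long ang 89.6 pca -26.9 z 0.095
d0byst 929 c [766.8  -4.9] size 119 118 long ang 27.3 pca 63.9 z 0.035
d0byst 1193 c [ 740.1 -156.8] size 90 87 long ang 29.6 pca 48.7 z 0.061
d9 -0.37 60 [0.489 0.496 0.51 ]
d9 -0.56 64 [0.489 0.494 0.506]
d9byst 860 c [733.8 133.1] size 60 58 long ang 22.5 pca -26.9 z 0.096
d9byst 922 c [766.   -5.8] size 119 117 long ang 69.0 pca 72.4 z 0.036
d9byst 1198 c [ 738.8 -157.7] size 88 87 long ang 25.9 pca 48.8 z 0.061
knob[237 335] 150 c [ 419.6 -278.8] size 42 15 long ang -31.9 pca -34.5 z 0.08
knob[257 375] 180 c [ 427.6 -368. ] size 42 14 long ang -31.1 pca -32.6 z 0.08
slab[237 346] 515 c [ 419.6 -278.3] size 86 45 long ang 3.7 pca 3.0 z 0.029
slab[271 375] 199 c [ 458.4 -365.5] size 42 25 long ang -85.7 pca -78.4 z 0.03
```

```bash
python3 -c "
from station import r
print(r.finish_job())"
```

```text
the job is handed in; nothing more can be done
None
```

The job is handed in, with no verdict shown: all four cartridges were tested in the nest, the two sound ones are in the fully shut drawer, the two loose ones lie flat in the red tray, and the jar, bowl and mortar have not moved.

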